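# Pack the photometer kit into its foam trays

### The job

Pack the water-test kit: press the white hand-held photometer and the aluminium vial carrier into their matching cutouts in the two foam-lined trays, each the right way up and pushed fully home until the yellow foam floor gives and stops. The photometer has been left lying across the carrier's cutout, so it is in the way until it is moved. Press firmly but do not slam anything, let go of both, and leave the bottles, the jar and the small white-lidded cuvette box where they stand.

Things in the scene. Friction and masses are not known exactly. Their poses are not given: they have to be found in the camera images.
- meter_tray: Fixed tray, blue rim, dark foam, 215 x 150 mm, foam top 45 mm up. Origin: centre of its underside; x along its length, z up. Cutout with yellow floor, mouth bevelled steeply (5 mm out, 8 mm down) and 3 mm to spare all round: x -83 to 12 mm 44 wide, x 12 to 83 mm 68 wide. The part fits one way round: its axes along the tray's, its centre over the tray's origin.
- carrier_tray: Fixed tray, blue rim, dark foam, 215 x 150 mm, foam top 45 mm up. Origin: centre of its underside; x along its length, z up. Cutout with yellow floor, mouth bevelled steeply (5 mm out, 8 mm down) and 3 mm to spare all round: x -73 to 73 mm 42 wide, side pocket x 22 to 68 mm out to y +45 mm. The part fits one way round: its axes along the tray's, its centre over the tray's origin.
- meter_tray_floor (a joint): How far the photometer cutout's yellow floor sinks under the part, m: 0 at first (16 mm below the foam top), 0.008 at its hard stop. Stiff slow foam: the part's weight does not sink it, about 10 N does, and it stays down. At the stop the part's underside is 21 mm above the bench and it stands 16 mm proud of the foam.
- carrier_tray_floor (a joint): How far the carrier cutout's yellow floor sinks under the part, m: 0 at first (16 mm below the foam top), 0.008 at its hard stop. Stiff slow foam: the part's weight does not sink it, about 10 N does, and it stays down. At the stop the part's underside is 21 mm above the bench and its bar stands 16 mm proud of the foam.
- meter_c (a point): Centre of the white hand-held photometer, 20 mm above its underside. 160 mm long (x), 40 high, 0.2-0.4 kg, balance point at x -8 mm. Grip with keys x -80 to 15 mm, 38 wide; head with screen x 15 to 80 mm, 62 wide. z up. Starts level on the carrier tray's foam, underside 45 mm above the bench, 35 to 70 degrees aslant.
- carrier_c (a point): Centre of the aluminium vial carrier's bar, 20 mm above its underside. Bar 140 long (x), 36 wide, 40 high; five fixed black vial caps, 21 across, stand 17 mm above it on its centre line; solid side lug x 25 to 65 mm out to y +42 mm, 40 high, red spot. 0.2-0.42 kg, balanced within 3 mm of here. z up. Starts on the bench, over a pale blue mat.
- amber_c (a point): Centre of the amber bottle with a red cap, 44 mm across, 92 mm tall, loose, half-way up. It stands on the carrier's -y side, beside its -x end, 10 to 16 mm off the bar. Not to be disturbed.
- jar_c (a point): Centre of the white jar with a green cap, 44 mm across, 70 mm tall, loose, half-way up. It stands on the carrier's -y side, beside its +x end, 10 to 16 mm off the bar. Not to be disturbed.
- wash_c (a point): Centre of the white wash bottle with a blue cap, 68 mm across, 180 mm tall, loose, half-way up, behind the trays to one side. Not to be disturbed.
- cuvettes_c (a point): Centre of the small orange cuvette box with a white lid, 40 x 28 x 24 mm high, loose, half-way up. It stands on the photometer tray's foam, beside the narrow end of the cutout on its +y side. Not to be disturbed.
- stand: Support stand fixed to the bench behind the trays to one side: base 90 x 70 mm, origin at the centre of its underside, with an upright 12 mm steel rod at x = 20 mm, 282 mm tall, carrying a small clamp at 220 mm.

How it is judged (in metres and radians):
At the end, for the whole second after the job is handed in: The photometer in the photometer tray and the vial carrier in the carrier tray are each fully home (centre less than 44.5 mm and more than 36 mm above the tray's underside; 41 mm is home), centred within 6 mm, along the tray's length within 0.07 rad, level within 0.05 rad, and at rest (z of meter_c in the frame of meter_tray between 0.036 and 0.0445 m and horizontal distance between meter_c and meter_tray below 0.006 m and angle between the x axis of meter_c and the x axis of meter_tray, either way round below 0.07 rad and angle between each of meter_c, carrier_c's own z axis and vertical below 0.05 rad and linear speed of each of meter, carrier below 0.02 m/s and z of carrier_c in the frame of carrier_tray between 0.036 and 0.0445 m and horizontal distance between carrier_c and carrier_tray below 0.006 m and angle between the x axis of carrier_c and the x axis of carrier_tray, either way round below 0.07 rad); the robot touches nothing.
It fails at once if the amber bottle or white jar is shifted by more than 30 mm or tipped (distance of any of amber_c, jar_c from where it was at the start of the episode above 0.03 m or angle between any of amber_c, jar_c's own z axis and vertical above 0.5 rad).
It fails at once if the wash bottle is shifted by more than 30 mm or tipped (distance of wash_c from where it was at the start of the episode above 0.03 m or angle between wash_c's own z axis and vertical above 0.5 rad).
It fails at once if the cuvette box is shifted by more than 30 mm or tipped (distance of cuvettes_c from where it was at the start of the episode above 0.03 m or angle between cuvettes_c's own z axis and vertical above 0.5 rad).
It fails at once if the photometer is slammed or forced against a tray with more than 80 N (contact force between meter and meter_tray above 80 N or contact force between meter and carrier_tray above 80 N).
It fails at once if the vial carrier is slammed or forced against a tray with more than 80 N (contact force between carrier and meter_tray above 80 N or contact force between carrier and carrier_tray above 80 N).
It also fails if it takes over 72 s, if anything falls off the work surface, if the arm or the gripper's body presses on something with over 40 N, if the wrist force passes 120 N, or if a joint passes its speed limit or range.

### The arm

A 7-joint arm with a two-finger parallel gripper is mounted at the origin on the work surface. World frame = base frame: x ahead of the robot, y to its left, z up, the work surface at z = 0. Lengths are in mm, angles in degrees, forces in N, time in s.
With the tool pointing down it reaches from about 425 to 875 mm from the base axis. Payload 9.9 kg.
Tool frame: the origin (TCP) lies at the very end of the fingers, on their centre line; the grasp point (between the pads) lies 19 mm behind it (bot.pinch_z is the distance from the TCP to the grasp point, in mm); x points along the fingers, z is the direction in which the jaws open and shut, and the axes are right-handed (so a half turn about x gives the same grasp; the last joint's range is limited). The gripper opens to 85 mm and grips with 20 to 120 N. Pads are 22 mm wide; open, the fingers measure 114 mm over their backs; the gripper's body (76 mm by 85 mm) begins 54 mm behind the grasp point. The pads swing forward as they close: fully open they stand 13 mm farther back than shut.
Start: joints at [-78.312, 32.985, 1.427, 82.34, -0.859, 64.687, -3.237], TCP at [191.587, 647.242, 197.489] pointing down, gripper open.
Joint ranges: [-157.87, 157.87], [-19.46, 123.44], [-87.15, 90], [11.01, 140.99], [-62.26, 242.26], [9.8, 113.94], [-161.44, 161.44]. Speed limits (degrees/s): [127.2, 127.2, 172.46, 172.46, 180, 180, 180].

### API

Orientations are given as a 3x3 rotation matrix whose columns are the frame's x, y, z axes.
In Python, from plant import bot gives the robot as it stands.
- The arm moves only by the tool drive_tool, never from a script. Its argument "plan" is a list of rows, each an object of numbers: "dx", "dy", "dz": the shift along the tool's x, y, z in m; "rx", "ry", "rz": the turn, a rotation vector about the tool's x, y, z in degrees. A call has 1 to 8 rows; each row is the pose to reach, as a shift and turn from the pose measured when the call began, along the tool's axes at that moment; what a row does not reach only later rows make up. A row lasts 1/10 s, in which the tool goes at most 50 mm and 8.59 degrees, less where a joint would pass 70% of its speed; a pose out of reach is approached as far as the arm can. A call with a gripper value outside its range is refused whole. "jaw" is the closure, from 0 (fully open) to 1 (shut), set as the call begins (left out, the last holds). The fingers move at their own pace and stop on an object; "grip_force" is the grip in N (left out, the last holds). Time passes only in rows, so rows that repeat a pose let the fingers close. It gives the time, the measured TCP pose, the force and the opening at its end, in the units of the state.
- bot.sense(): the state, without advancing time (a new reading comes with each control period).
- bot.get_image(name): name is "scene" or "side" or "wrist"; returns a dict with "img" (400x640x3 uint8, red, green, blue), "z_map" (400x640 float32, mm along the optical axis (not along the pixel's ray), 0 where there is no reading), "fovy" (degrees; the focal length in pixels is half the picture's height over the tangent of half this angle, whatever the lens; pixels are square), "cx", "cy" (the principal point, pixels), "rvec" (rotation vector, rad) and "tvec" (3), from world to camera coordinates, as OpenCV has them. Camera axes: x right, y down, z forward; pixel columns grow to the right and rows downward; lengths in mm; the calibration is good to about 2 mm. A picture is of the moment at which its call begins.
- bot.job_done(): hands the job in, once; it reports no verdict.
The state is a dict: "clock": time; "joints": joint angles; "joint_vel": joint speeds; "joint_torque": joint torques, N m; "ee_pos": TCP position; "orientation": TCP orientation; "contact_force": force on the tool from outside, world axes, zero at the start; "ft_torque": the same for the moment, N m; "gripper_width": finger opening in mm.
Only numpy, scipy, OpenCV 4.12 (cv2) and the standard library are available. Lean on these libraries where they do the work, as an engineer would, in place of code of your own. Each camera call takes 0.05 s, during which the arm holds its last target.

## Working session

There is one attempt and no reset: what is moved stays moved. The work goes in short steps, Python scripts to look and compute and a tool call to move; the robot and the scene stay as the last step left them, time stands still between calls to the robot, and variables do not carry over. Pictures are saved under pics/ and viewed, and the job is handed in when it is done.

Besides the shell and the picture viewer there is one more tool, called after "Call:" as name(argument=value, ...) on one line, values as JSON. drive_tool: Moves the arm, as the interface text tells. Its arguments: {"type":"object","properties":{"plan":{"type":"array"},"jaw":{"type":"number"},"grip_force":{"type":"number"}},"required":["plan"]}

```bash
ls; mkdir -p pics; cat > h.py <<'E'
import numpy as np, cv2, pickle
from plant import bot
def grab(n,fn):
    d=bot.get_image(n); pickle.dump(d,open(f'pics/{fn}.pkl','wb')); cv2.imwrite(f'pics/{fn}.png',d['img'][:,:,::-1]); return d
def load(fn): return pickle.load(open(f'pics/{fn}.pkl','rb'))
def f(d): return 200/np.tan(np.radians(d['fovy'])/2)
def cloud(d):
    z=d['z_map'].astype(float); v,u=np.mgrid[0:400,0:640]; F=f(d)
    P=np.stack([(u-d['cx'])*z/F,(v-d['cy'])*z/F,z],-1)
    R=cv2.Rodrigues(np.array(d['rvec'],float))[0]; t=np.array(d['tvec'],float).ravel()
    return (P-t)@R
def proj(d,X):
    R=cv2.Rodrigues(np.array(d['rvec'],float))[0]; t=np.array(d['tvec'],float).ravel()
    c=np.atleast_2d(X)@R.T+t; return c[:,:2]/c[:,2:]*f(d)+[d['cx'],d['cy']]
def crop(fn,x0,y0,x1,y1,s,out):
    im=cv2.imread(f'pics/{fn}.png')[y0:y1,x0:x1]; cv2.imwrite(f'pics/{out}.png',cv2.resize(im,None,fx=s,fy=s,interpolation=cv2.INTER_CUBIC))
E
python3 - <<'E'
from h import *
for n in ['scene','side','wrist']:
    d=grab(n,n+'0'); 
    R=cv2.Rodrigues(np.array(d['rvec'],float))[0]; print(n,f(d),-R.T@np.array(d['tvec']).ravel(), R[2])
print(bot.sense())
E
```

```text
pics
scene 379.6849858235723 [1267.95367749  385.17087707  638.40573689] [-0.74703375 -0.39071741 -0.537848  ]
side 387.66853675127516 [ 278.41753007 -580.32192999  702.19299673] [ 0.3087978   0.63935899 -0.70417611]
wrist 347.8575110455142 [117.10337992 669.96375845 372.17385373] [ 0.29361344 -0.08934045 -0.95174021]
{'clock': 0.15, 'joints': array([-78.31199819,  33.02251214,   1.42353767,  82.37275656,
        -0.86070603,  64.68606058,  -3.23758697]), 'joint_vel': array([ 0.15513516, -0.10727678, -0.07717021, -0.2599969 ,  0.02763441,
        0.14701658, -0.04016468]), 'joint_torque': array([ 4.46989347e-03, -7.66268992e+01,  2.25368120e+00, -2.86185783e+01,
        1.56880904e-02,  9.82500758e-03,  1.31927698e-05]), 'ee_pos': array([191.46826984, 646.8981913 , 196.84601053]), 'orientation': array([[-3.14868330e-04, -9.58878031e-01,  2.83818293e-01],
       [-1.19456527e-03,  2.83818465e-01,  9.58877287e-01],
       [-9.99999237e-01, -3.71193857e-05, -1.23480784e-03]]), 'contact_force': array([ 0.33941638, -0.24338425, -0.83447411]), 'ft_torque': array([ 0.05542525, -0.02406337,  0.0328309 ]), 'gripper_width': 85.90351972454052}
```

View pics/scene0.png

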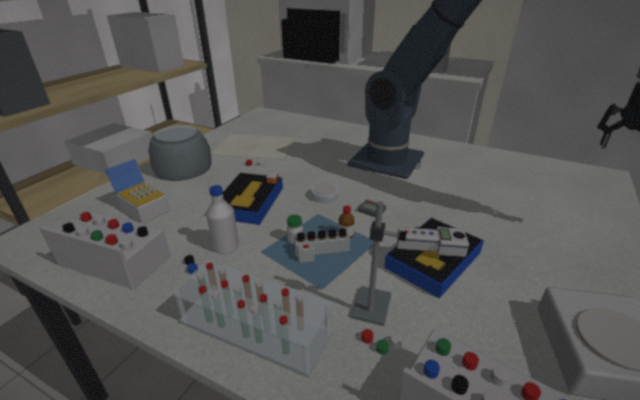

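View pics/side0.png

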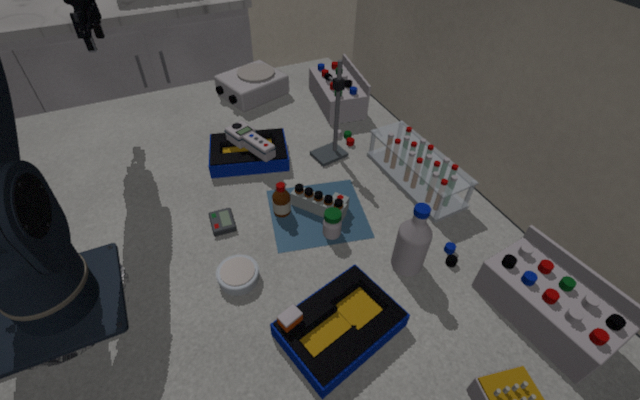

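View pics/wrist0.png

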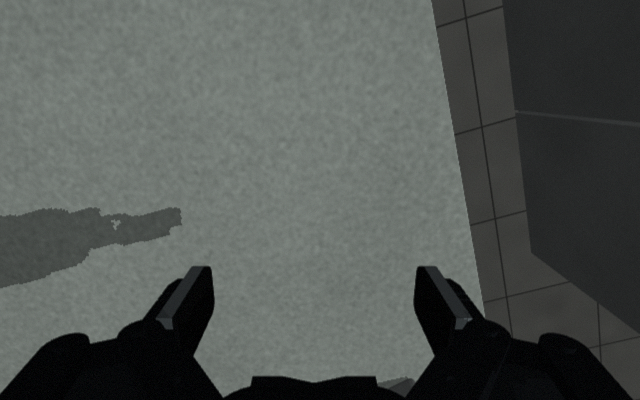

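```bash
python3 - <<'E'
from h import *
for n in ['scene0','side0']:
    d=load(n);P=cloud(d)
    # world->px ortho rendering, 1px=1.5mm; x up, y left
    im=np.zeros((600,800,3),np.uint8)
    ok=d['z_map']>0
    X=P[ok];C=d['img'][ok][:,::-1]
    r=((850-X[:,0])/1.0).astype(int);c=((400-X[:,1])/1.0).astype(int)
    m=(r>=0)&(r<600)&(c>=0)&(c<800)&(X[:,2]<300)
    o=np.argsort(X[m][:,2])
    im[r[m][o],c[m][o]]=C[m][o]
    im=cv2.dilate(im,np.ones((3,3)))
    cv2.imwrite(f'pics/top_{n}.png',im)
E
```

```text
(no output)
```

View pics/top_side0.png

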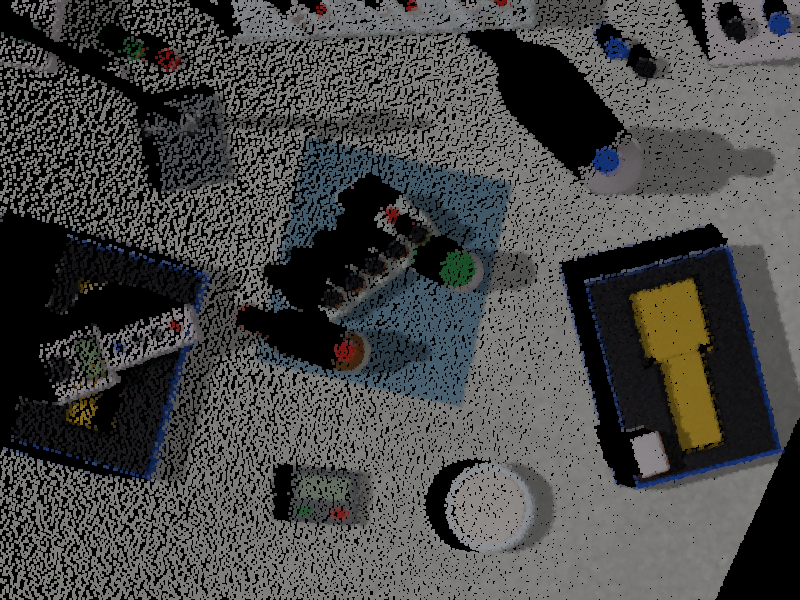

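View pics/top_scene0.png

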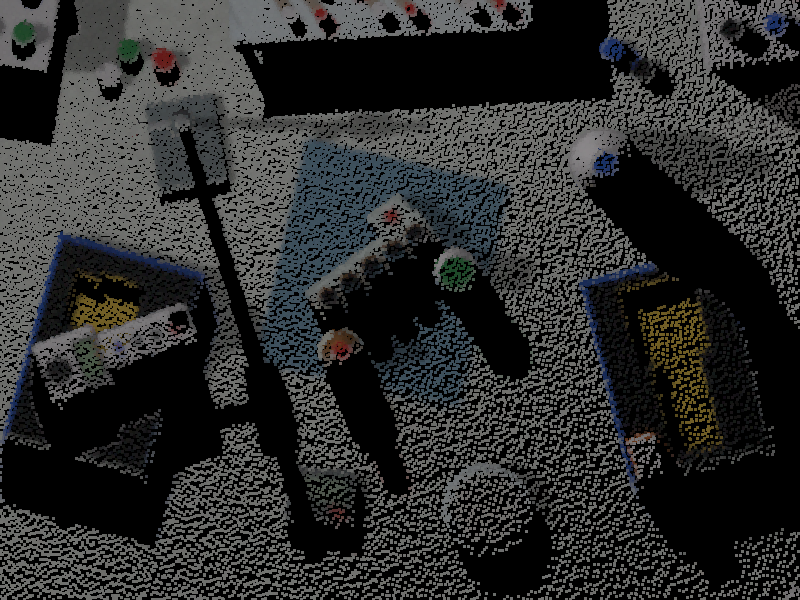

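```bash
python3 -c "
from plant import bot
print([a for a in dir(bot) if a[0]!='_'], bot.pinch_z)"
```

```text
['PlanningError', 'get_image', 'job_done', 'pinch_z', 'sense'] 18.700000000000003
```

Call:
drive_tool(plan=[{"dx": -0.13,"dy": -0.37,"dz": -0.25},{"dx": -0.13,"dy": -0.37,"dz": -0.25},{"dx": -0.13,"dy": -0.37,"dz": -0.25},{"dx": -0.13,"dy": -0.37,"dz": -0.25},{"dx": -0.13,"dy": -0.37,"dz": -0.25},{"dx": -0.13,"dy": -0.37,"dz": -0.25},{"dx": -0.13,"dy": -0.37,"dz": -0.25},{"dx": -0.13,"dy": -0.37,"dz": -0.25}], jaw=0)

```text
$.plan[0]: bad value
```

Call:
drive_tool(plan=[{"dx": -0.02,"dy": -0.03,"dz": -0.02,"rx": 0,"ry": 0,"rz": 0}], jaw=0)

```text
clock: 0.25
ee_pos: [209.3, 620.5, 213.5]
orientation: [[-0.005, -0.961, 0.277], [-0.005, 0.277, 0.961], [-1.0, 0.003, -0.006]]
contact_force: [0.3, -0.4, -0.7]
gripper_width: 85.4
```

Call:
drive_tool(plan=[{"dx": -0.02,"dy": -0.04,"dz": -0.028,"rx": 0,"ry": 0,"rz": 0},{"dx": -0.04,"dy": -0.08,"dz": -0.056,"rx": 0,"ry": 0,"rz": 0},{"dx": -0.06,"dy": -0.12,"dz": -0.084,"rx": 8,"ry": 0,"rz": 0},{"dx": -0.08,"dy": -0.16,"dz": -0.11,"rx": 16,"ry": 0,"rz": 0},{"dx": -0.1,"dy": -0.2,"dz": -0.14,"rx": 24,"ry": 0,"rz": 0},{"dx": -0.11,"dy": -0.24,"dz": -0.17,"rx": 32,"ry": 0,"rz": 0},{"dx": -0.12,"dy": -0.28,"dz": -0.2,"rx": 40,"ry": 0,"rz": 0},{"dx": -0.12,"dy": -0.32,"dz": -0.22,"rx": 48,"ry": 0,"rz": 0}])

```text
clock: 1.05
ee_pos: [452.1, 324.5, 334.9]
orientation: [[-0.004, -0.432, 0.902], [-0.003, 0.902, 0.432], [-1.0, -0.001, -0.005]]
contact_force: [1.5, 0.4, -0.0]
gripper_width: 85.8
```

```bash
python3 - <<'E'
from h import *
d=grab('wrist','w1'); s=bot.sense(); print(s['joints'],s['ee_pos'],s['clock'],s['joint_vel'])
E
```

```text
[-52.38771138  18.26420878  18.36678535  87.12319526  -5.46385704
  75.77530302  -9.00258445] [458.76292221 316.36584321 334.98426844] 1.1 [-1.94852467 -0.38571622 -1.67543262  1.69570804  2.5186636  -0.60901679
  3.34881575]
```

View pics/w1.png

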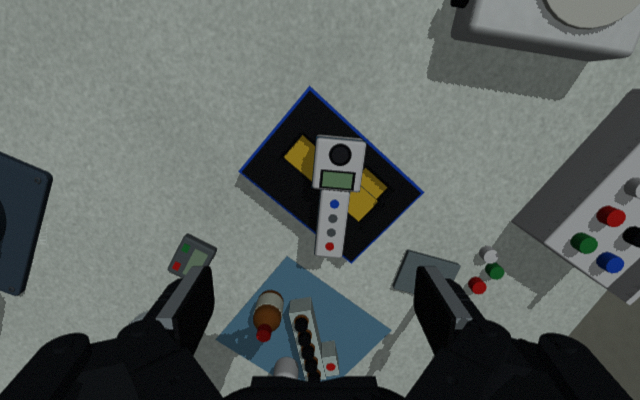

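```bash
python3 -c "
from h import *
crop('w1',230,80,430,270,3,'w1c')
crop('w1',215,245,395,385,4,'w1d')"
```

```text
(no output)
```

View pics/w1c.png

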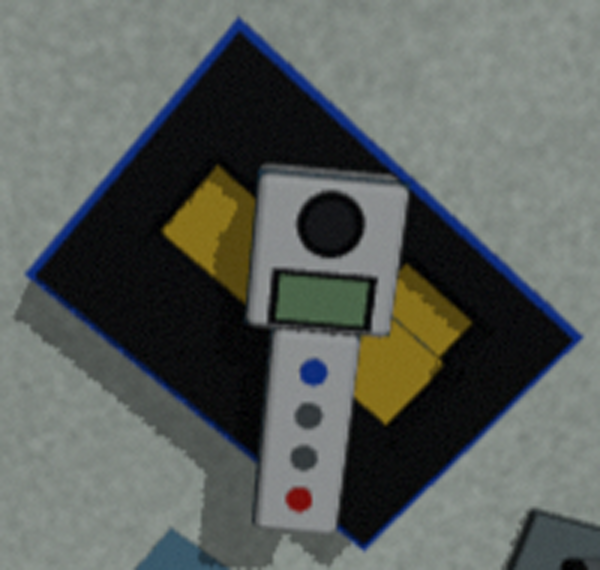

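View pics/w1d.png

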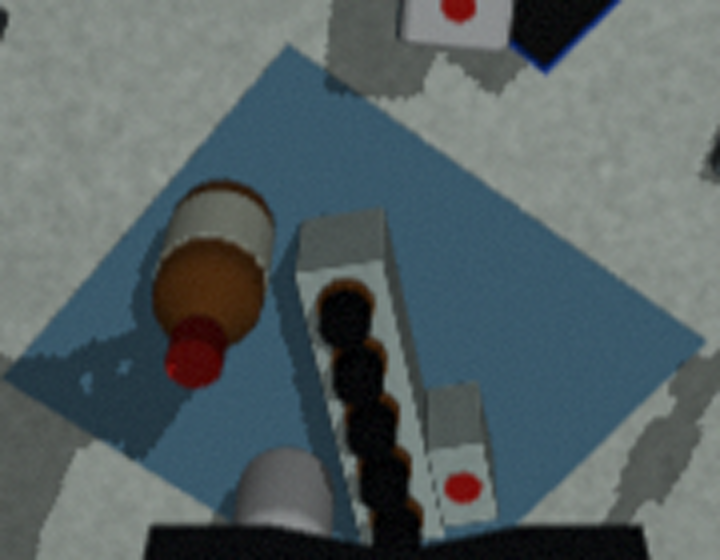

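```bash
cat >> h.py <<'E'
from scipy.optimize import least_squares
def fit(d,M,px,z,p0):
    M=np.array(M,float);px=np.array(px,float)
    def W(p):
        c,s=np.cos(p[2]),np.sin(p[2]); return np.c_[p[0]+c*M[:,0]-s*M[:,1],p[1]+s*M[:,0]+c*M[:,1],np.broadcast_to(z,len(M))]
    r=least_squares(lambda p:(proj(d,W(p))-px).ravel(),p0,x_scale=[100,100,1])
    return r.x[0],r.x[1],np.degrees(r.x[2]),np.abs(r.fun).max()
E
python3 - <<'E'
from h import *
d=load('w1')
cp=lambda a:[(230+x/3-.33,80+y/3-.33) for x,y in a]
tr=cp([(239,19),(580,338),(364,547),(30,273)])
M=[(-107.5,75),(107.5,75),(107.5,-75),(-107.5,-75)]
for z in (45,47): print('ctray',z,fit(d,M,tr,z,[495,300,-.3]))
mt=cp([(260,170),(406,187),(389,333),(247,325),(257,525),(337,530)])
M=[(80,31),(80,-31),(15,-31),(15,31),(-80,19),(-80,-19)]
print('meter',fit(d,M,mt,85,[495,300,1.9]))
P=cloud(d)
for u,v in [(330,100),(312,90),(300,130),(310,155),(290,215),(345,165),(330,250)]: print(u,v,P[v,u])
# yellow pocket corners
print([P[int(y),int(x)] for x,y in cp([(385,420),(440,365),(470,322),(410,268),(165,230),(218,168)])])
E
```

```text
ctray 45 (np.float64(493.1757890983915), np.float64(296.65792012857713), np.float64(-15.923084636116107), np.float64(2.647386047315905))
ctray 47 (np.float64(492.93135775465913), np.float64(296.99090103797226), np.float64(-15.92650132735857), np.float64(3.038030592647573))
meter (np.float64(500.84058879268184), np.float64(284.1306329360903), np.float64(111.00106629522146), np.float64(1.828174421010516))
330 100 [444.69419134 392.05102829  -1.4526649 ]
312 90 [416.26703971 393.45354925  38.56357785]
300 130 [423.68818448 341.3066841   44.54848305]
310 155 [450.90498187 314.23330447  28.27150371]
290 215 [465.24116341 210.09680922  -1.4267606 ]
345 165 [492.12233426 331.14515988  83.04079487]
330 250 [527.12097218 218.71386522  83.62158291]
[array([555.49100389, 259.2384843 ,  29.63571091]), array([566.42969705, 294.89784047,  28.05036322]), array([569.43605025, 319.52410705,  27.20788273]), array([531.27703757, 330.19155861,  26.01295224]), array([418.75152096, 297.14935713,  27.91485596]), array([429.14712716, 334.44940875,  28.37286003])]
```

```bash
python3 - <<'E'
from h import *
d=grab('wrist','w2'); s=bot.sense(); print(s['ee_pos'],s['clock'],s['orientation'])
crop('w2',230,80,430,270,4,'w2c')
E
```

```text
[456.30383831 319.41823108 334.36254016] 1.15 [[-0.00119509 -0.42351247  0.90588948]
 [-0.00692143  0.90587193  0.42349514]
 [-0.99997533 -0.00576393 -0.00401391]]
```

View pics/w2c.png

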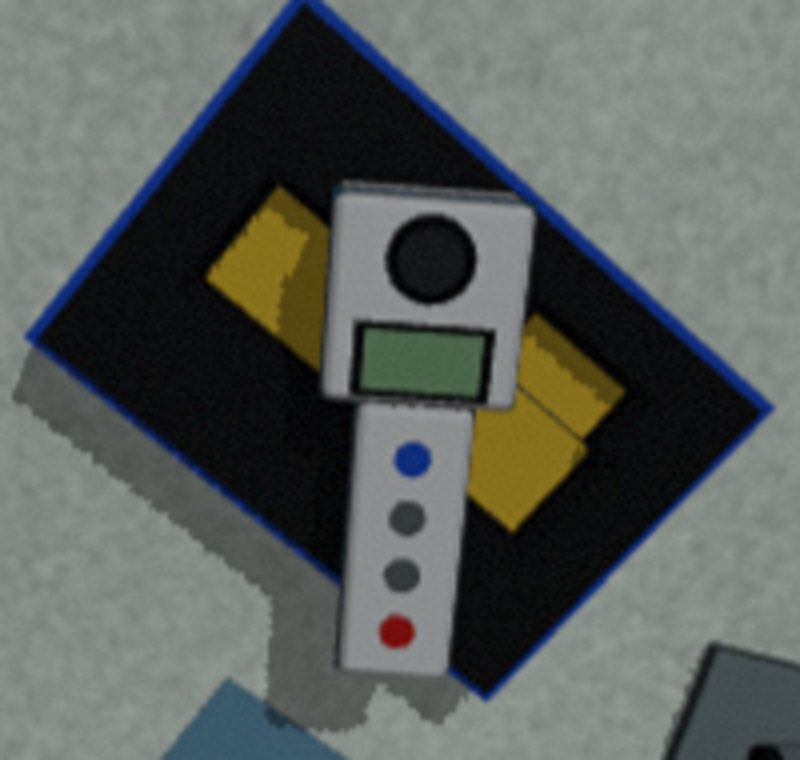

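```bash
python3 - <<'E'
from h import *
d=load('w2')
R=cv2.Rodrigues(np.array(d['rvec'],float))[0]; print(-R.T@np.array(d['tvec']).ravel())
cp=lambda a:[(230+x/4-.375,80+y/4-.375) for x,y in a]
print(fit(d,[(107.5,75),(107.5,-75),(-107.5,-75)],cp([(772,408),(487,697),(30,338)]),45,[495,300,-.3]))
M=[(107.5,75),(107.5,-75),(-107.5,-75),(73,-21),(-73,-21)]
print(fit(d,M,cp([(772,408),(487,697),(30,338),(512,530),(207,275)]),np.array([45,45,45,29,29]),[495,300,-.3]))
mt=cp([(337,190),(535,207),(515,408),(322,398),(340,668),(447,675)])
M=[(80,31),(80,-31),(15,-31),(15,31),(-80,19),(-80,-19)]
for z in (84,85):print('meter',fit(d,M,mt,z,[495,300,1.9]))
x,y,a,_=fit(d,M,mt,85,[495,300,1.9])
E
```

```text
[426.9869194  389.74017713 509.87644934]
(np.float64(492.89352810913397), np.float64(297.45706202834043), np.float64(-15.829605629475953), np.float64(2.557812984272914))
(np.float64(493.2638229631585), np.float64(297.2541913186994), np.float64(-15.88347564640384), np.float64(2.4628680236774017))
meter (np.float64(501.36856648662047), np.float64(283.5621223266394), np.float64(110.58180399868309), np.float64(1.2063132435496584))
meter (np.float64(501.20962766442693), np.float64(283.7732060336913), np.float64(110.58388188232868), np.float64(1.3262687056755453))
```

Call:
drive_tool(plan=[{"dx": 0.02,"dy": -0.02,"dz": 0.01,"rx": 1.5,"ry": 0,"rz": 0},{"dx": 0.06,"dy": -0.04,"dz": 0.02,"rx": 3,"ry": 0,"rz": 0},{"dx": 0.1,"dy": -0.0594,"dz": 0.025,"rx": 4.5,"ry": 0,"rz": 0},{"dx": 0.14,"dy": -0.0594,"dz": 0.025,"rx": 4.5,"ry": 0,"rz": 0},{"dx": 0.18,"dy": -0.0594,"dz": 0.025,"rx": 4.5,"ry": 0,"rz": 0},{"dx": 0.2,"dy": -0.0594,"dz": 0.025,"rx": 4.5,"ry": 0,"rz": 0},{"dx": 0.205,"dy": -0.0594,"dz": 0.025,"rx": 4.5,"ry": 0,"rz": 0},{"dx": 0.205,"dy": -0.0594,"dz": 0.025,"rx": 4.5,"ry": 0,"rz": 0}])

```text
clock: 1.95
ee_pos: [503.6, 274.8, 129.3]
orientation: [[-0.002, -0.352, 0.936], [-0.008, 0.936, 0.352], [-1.0, -0.006, -0.005]]
contact_force: [1.3, -0.1, 0.1]
gripper_width: 85.2
```

```bash
python3 - <<'E'
from h import *
d=grab('wrist','w3'); s=bot.sense(); print(s['ee_pos'],s['clock'],s['orientation'],s['contact_force'],s['joints'])
E
```

```text
[504.24568018 275.06778778 130.31423018] 2.0 [[-5.97425705e-04 -3.51438234e-01  9.36210879e-01]
 [-6.60582881e-03  9.36192007e-01  3.51426934e-01]
 [-9.99978003e-01 -5.97449731e-03 -2.88084598e-03]] [0.08678268 0.00957446 1.02261685] [-44.66923058  29.50243756  17.05834301 103.20449953 -10.60367172
  49.09340087  -2.12151562]
```

View pics/w3.png

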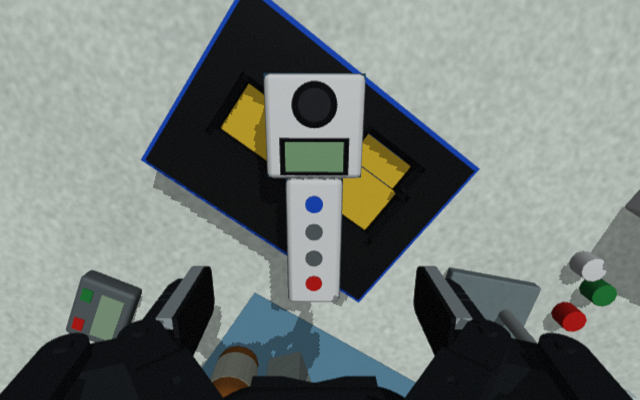

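```bash
python3 - <<'E'
from h import *
d=load('w3'); s=bot.sense()
M=[(80,31),(80,-31),(15,-31),(15,31),(-80,19),(-80,-19)]
px=[(265,75),(365,75),(361,177),(267,177),(289,301),(340,301)]
x,y,a,r=fit(d,M,px,85,[495,300,1.9]);print(x,y,a,r)
print(proj(d,[[x,y,85]]), proj(d,[s['ee_pos']]))
T=np.array([x,y])+(-8)*np.array([np.cos(np.radians(a)),np.sin(np.radians(a))])
print(T,(np.r_[T,63]-s['ee_pos'])@s['orientation'], a-90, np.degrees(np.arctan2(s['orientation'][1,2],s['orientation'][0,2])))
E
```

```text
501.916444033366 283.1124707461101 110.53449992976292 3.190265299420986
[[314.44628756 200.57111611]] [[313.03183589 240.79039182]]
[504.72261462 275.62078157] [67.30881154  0.75226405  0.83477006] 20.534499929762916 20.574706871491657
```

Call:
drive_tool(plan=[{"dx": 0.025,"dy": 0.001,"dz": 0.001,"rx": 0,"ry": 0,"rz": 0},{"dx": 0.045,"dy": 0.001,"dz": 0.001,"rx": 0,"ry": 0,"rz": 0},{"dx": 0.06,"dy": 0.001,"dz": 0.001,"rx": 0,"ry": 0,"rz": 0},{"dx": 0.067,"dy": 0.001,"dz": 0.001,"rx": 0,"ry": 0,"rz": 0},{"dx": 0.067,"dy": 0.001,"dz": 0.001,"rx": 0,"ry": 0,"rz": 0}])

```text
clock: 2.5
ee_pos: [505.1, 276.1, 63.7]
orientation: [[-0.0, -0.352, 0.936], [-0.006, 0.936, 0.352], [-1.0, -0.006, -0.002]]
contact_force: [-0.5, -1.1, -0.0]
gripper_width: 85.2
```

Call:
drive_tool(plan=[{"dx": 0,"dy": 0,"dz": 0,"rx": 0,"ry": 0,"rz": 0},{"dx": 0,"dy": 0,"dz": 0,"rx": 0,"ry": 0,"rz": 0},{"dx": 0,"dy": 0,"dz": 0,"rx": 0,"ry": 0,"rz": 0},{"dx": 0,"dy": 0,"dz": 0,"rx": 0,"ry": 0,"rz": 0},{"dx": 0,"dy": 0,"dz": 0,"rx": 0,"ry": 0,"rz": 0},{"dx": 0,"dy": 0,"dz": 0,"rx": 0,"ry": 0,"rz": 0},{"dx": 0,"dy": 0,"dz": 0,"rx": 0,"ry": 0,"rz": 0},{"dx": 0,"dy": 0,"dz": 0,"rx": 0,"ry": 0,"rz": 0}], jaw=1, grip_force=60)

```text
clock: 3.3
ee_pos: [505.1, 276.1, 63.7]
orientation: [[-0.0, -0.352, 0.936], [-0.006, 0.936, 0.352], [-1.0, -0.006, -0.002]]
contact_force: [0.6, -0.5, 0.4]
gripper_width: -0.1
```

```bash
python3 - <<'E'
from h import *
d=grab('wrist','w4'); s=bot.sense(); print(s)
E
```

```text
{'clock': 3.35, 'joints': array([-43.28035047,  34.33710182,  15.13157172, 106.86626814,
       -12.59538465,  40.61924303,  -0.45767228]), 'joint_vel': array([ 0.02790693,  0.07348523,  0.00100889,  0.04480516, -0.05095551,
       -0.04151147, -0.02811474]), 'joint_torque': array([-3.01510132e-03, -6.79683924e+01,  6.30312905e+00, -1.99994570e+01,
        3.41758761e-02,  1.82724529e-02, -2.46799300e-04]), 'ee_pos': array([505.07273523, 276.13812393,  63.70873606]), 'orientation': array([[-2.32588342e-04, -3.51530958e-01,  9.36176229e-01],
       [-6.33538694e-03,  9.36157984e-01,  3.51522533e-01],
       [-9.99979904e-01, -5.84927861e-03, -2.44482407e-03]]), 'contact_force': array([ 0.56980769,  0.01500787, -0.09698058]), 'ft_torque': array([-0.0165885 ,  0.04197095, -0.029558  ]), 'gripper_width': -0.1964135363264265}
```

View pics/w4.png

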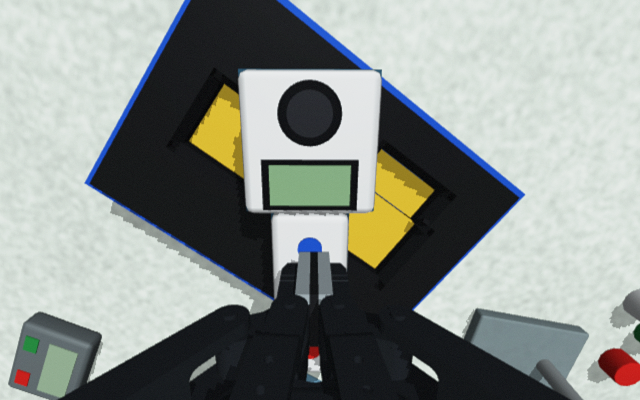

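```bash
python3 - <<'E'
from h import *
d=load('w4'); P=cloud(d); s=bot.sense()
print(proj(d,[s['ee_pos'],s['ee_pos']+[0,0,19]]))
for u,v in [(300,255),(305,265),(322,265),(318,275),(305,285),(322,290),(310,230),(340,230),(310,320),(310,190),(275,230)]: print(u,v,P[v,u].round(1))
crop('w4',220,180,420,330,4,'w4c')
E
```

```text
[[311.8192538  240.12975897]
 [311.52907112 256.07349304]]
300 255 [496.7 284.8 103.4]
305 265 [498.8 286.3 113.4]
322 265 [505.2 288.6 113.2]
318 275 [503.6 288.2 121.4]
305 285 [499.1 286.4 128.3]
322 290 [504.9 288.3 131.2]
310 230 [499.3 289.7  84.3]
340 230 [512.5 295.1  85.2]
310 320 [504.6 277.  134. ]
310 190 [492.3 308.5  84.5]
275 230 [483.5 283.5  83.7]
```

View pics/w4c.png

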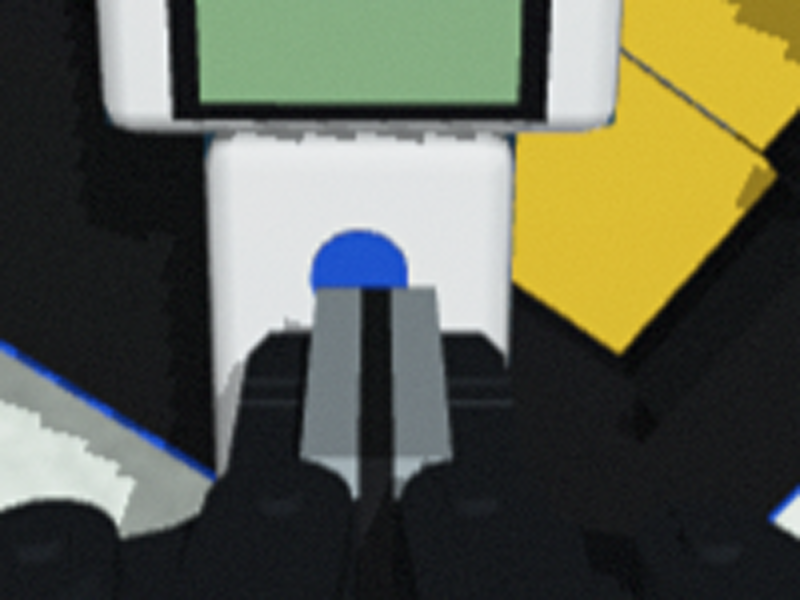

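```bash
python3 - <<'E'
from h import *
for n in('scene','side'):
    d=grab(n,n+'1');s=bot.sense();print(proj(d,[s['ee_pos'],s['ee_pos']+[0,0,37]]))
crop('scene1',360,130,520,310,4,'sc1c')
crop('side1',180,20,320,190,4,'si1c')
E
```

```text
[[427.245801   240.70451836]
 [429.5014585  228.40784797]]
[[253.05999385 142.12876766]
 [251.74276779 130.87341285]]
```

View pics/sc1c.png

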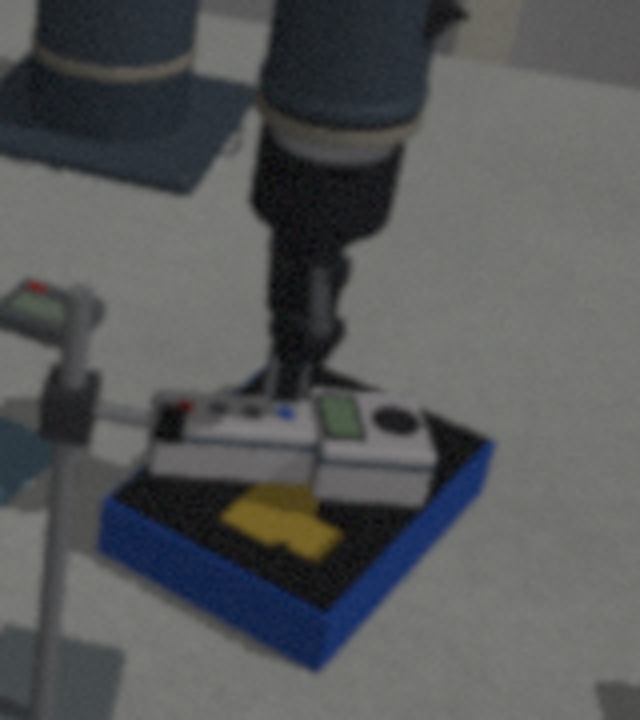

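View pics/si1c.png

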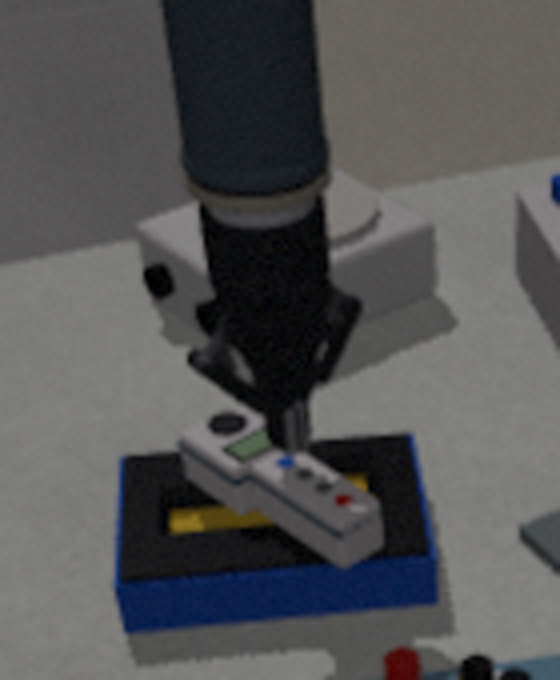

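```bash
python3 - <<'E'
from h import *
d=load('w4'); P=cloud(d); s=bot.sense();R=s['orientation'];t=s['ee_pos']
for b in (20,25,30,35,40): print(b,proj(d,[t-b*R[:,0]+11*R[:,1]]))
m=(np.abs((P-t)@R[:,2])<6)&(P[...,2]>88)&(np.abs((P-t)@R[:,1])<25)
q=(P[m]-t)@R
print(q[:,0].max(), np.percentile(q[:,0],[90,95,99]), np.percentile(q[:,1],[90,99]))
d=load('scene1');P=cloud(d)
m=(np.abs((P-t)@R[:,2])<20)&(P[...,2]>88)&(np.abs((P-t)@R[:,1])<25)&(P[...,2]<130)
q=(P[m]-t)@R;print(len(q),q[:,0].max(), np.percentile(q[:,0],[50,90,95,99]))
E
```

```text
20 [[311.49896801 236.22497819]]
25 [[311.43568659 240.48301435]]
30 [[311.36862432 244.99545384]]
35 [[311.29743193 249.78579835]]
40 [[311.22171574 254.8805363 ]]
-36.442084734421044 [-54.89286803 -46.92808742 -39.48945907] [16.89095004 17.81855058]
109 -24.510576227372763 [-52.58999522 -37.32298337 -29.76199238 -24.5529788 ]
```

Call:
drive_tool(plan=[{"dx": 0,"dy": 0,"dz": 0,"rx": 0,"ry": 0,"rz": 0},{"dx": 0,"dy": 0,"dz": 0,"rx": 0,"ry": 0,"rz": 0},{"dx": 0,"dy": 0,"dz": 0,"rx": 0,"ry": 0,"rz": 0},{"dx": 0,"dy": 0,"dz": 0,"rx": 0,"ry": 0,"rz": 0},{"dx": 0,"dy": 0,"dz": 0,"rx": 0,"ry": 0,"rz": 0},{"dx": 0,"dy": 0,"dz": 0,"rx": 0,"ry": 0,"rz": 0}], jaw=0)

```text
clock: 4.05
ee_pos: [505.1, 276.2, 63.7]
orientation: [[-0.0, -0.352, 0.936], [-0.006, 0.936, 0.352], [-1.0, -0.006, -0.002]]
contact_force: [-0.0, -0.5, 0.7]
gripper_width: 84.8
```

Call:
drive_tool(plan=[{"dx": 0.01,"dy": 0,"dz": 0,"rx": 0,"ry": 0,"rz": 0},{"dx": 0.02,"dy": 0,"dz": 0,"rx": 0,"ry": 0,"rz": 0},{"dx": 0.03,"dy": 0,"dz": 0,"rx": 0,"ry": 0,"rz": 0},{"dx": 0.037,"dy": 0,"dz": 0,"rx": 0,"ry": 0,"rz": 0},{"dx": 0.038,"dy": 0,"dz": 0,"rx": 0,"ry": 0,"rz": 0}])

```text
clock: 4.55
ee_pos: [504.3, 275.5, 24.3]
orientation: [[-0.002, -0.352, 0.936], [-0.007, 0.936, 0.351], [-1.0, -0.006, -0.005]]
contact_force: [-1.1, -0.2, -0.2]
gripper_width: 85.6
```

```bash
python3 - <<'E'
from h import *
d=grab('wrist','w5'); s=bot.sense(); print(s['ee_pos'],s['gripper_width'],s['contact_force'])
d=grab('side','side2')
crop('side2',180,20,320,190,4,'si2c')
E
```

```text
[504.62237412 275.56929757  24.77305012] 85.37944860674683 [-0.0096834   0.03905478  0.57747809]
```

View pics/w5.png

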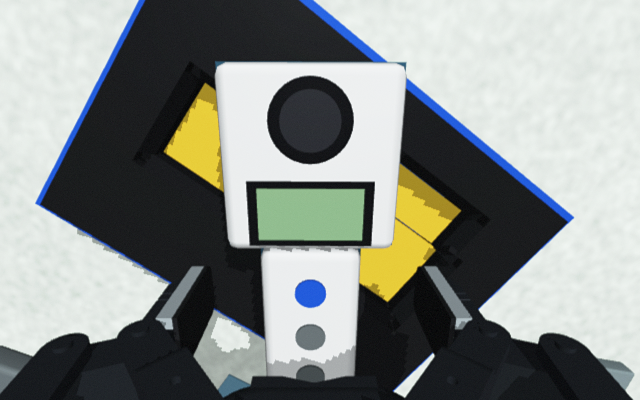

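View pics/si2c.png

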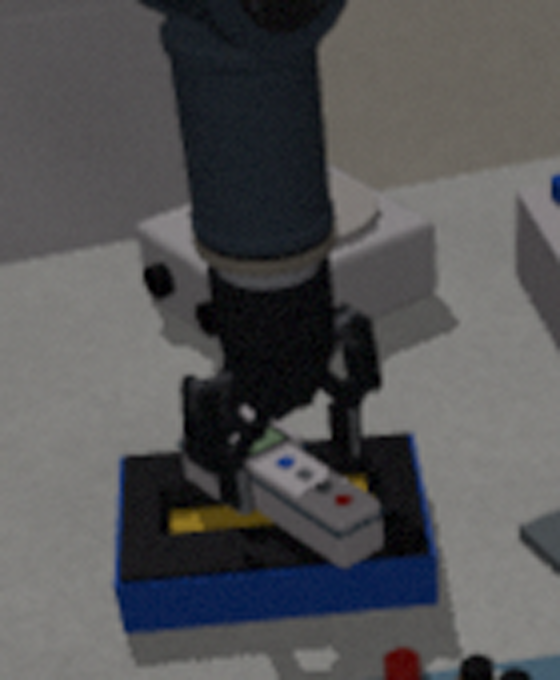

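```bash
python3 - <<'E'
from h import *
d=load('w5'); P=cloud(d); s=bot.sense();R=s['orientation'];t=s['ee_pos']
for u,v in [(195,272),(188,280),(432,272),(440,280),(180,300),(300,380),(255,385),(340,385)]: print(u,v,P[v,u].round(1),((P[v,u]-t)@R).round(1))
E
```

```text
195 272 [458.2 270.4  79.4] [-54.   11.1 -45.7]
188 280 [457.6 270.3  85.4] [-60.   11.1 -46.4]
432 272 [544.7 302.8  78.8] [-53.7  11.   46.6]
440 280 [545.5 303.4  85.2] [-60.1  11.3  47.5]
180 300 [459.5 272.   99.6] [-74.3  12.  -44. ]
300 380 [498.6 285.4 131.6] [-106.3   10.6   -2.8]
255 385 [488.6 281.  132.5] [-107.3   10.   -13.8]
340 385 [507.7 289.1 133.3] [-108.1   10.9    6.9]
```

Call:
drive_tool(plan=[{"dx": 0,"dy": 0,"dz": 0,"rx": 0,"ry": 0,"rz": 0},{"dx": 0,"dy": 0,"dz": 0,"rx": 0,"ry": 0,"rz": 0},{"dx": 0,"dy": 0,"dz": 0,"rx": 0,"ry": 0,"rz": 0},{"dx": 0,"dy": 0,"dz": 0,"rx": 0,"ry": 0,"rz": 0},{"dx": 0,"dy": 0,"dz": 0,"rx": 0,"ry": 0,"rz": 0},{"dx": 0,"dy": 0,"dz": 0,"rx": 0,"ry": 0,"rz": 0}], jaw=1, grip_force=60)

```text
clock: 5.25
ee_pos: [505.0, 275.8, 25.8]
orientation: [[-0.0, -0.351, 0.936], [-0.006, 0.936, 0.351], [-1.0, -0.006, -0.003]]
contact_force: [-1.1, -0.6, 5.6]
gripper_width: 36.8
```

```bash
python3 - <<'E'
from h import *
d=grab('wrist','w6'); s=bot.sense(); print(s['ee_pos'],s['gripper_width'],s['contact_force'])
d=grab('side','side3')
crop('side3',180,20,320,190,4,'si3c')
E
```

```text
[505.02243618 275.8047512   25.78230578] 36.92173768627508 [-1.82256866 -0.17111392  6.444064  ]
```

View pics/w6.png

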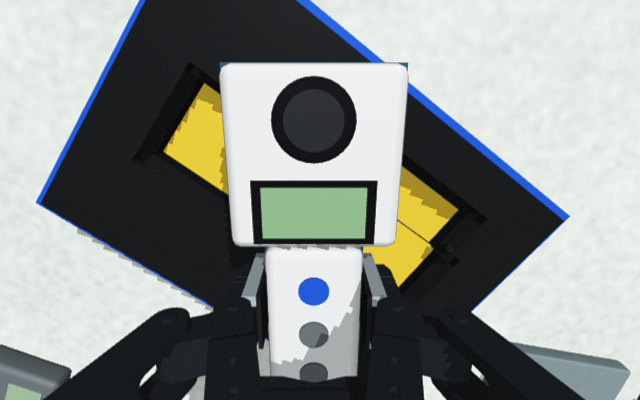

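View pics/si3c.png

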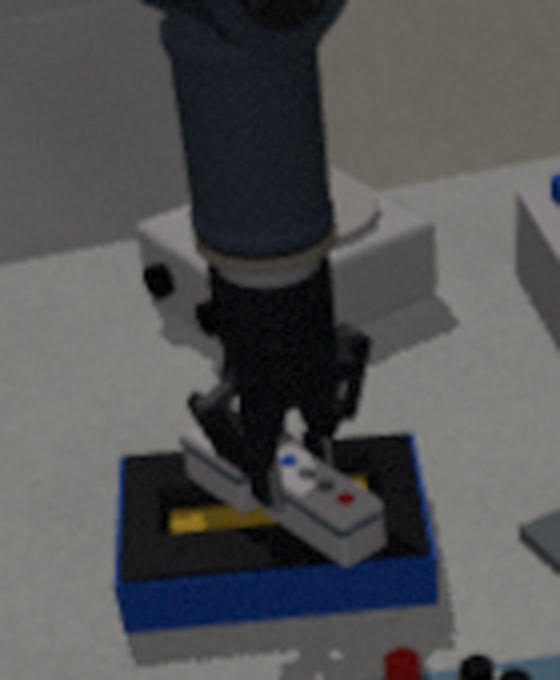

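```bash
python3 -c "
from h import *
crop('side0',265,255,415,400,5,'s0m')"
```

```text
(no output)
```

View pics/s0m.png

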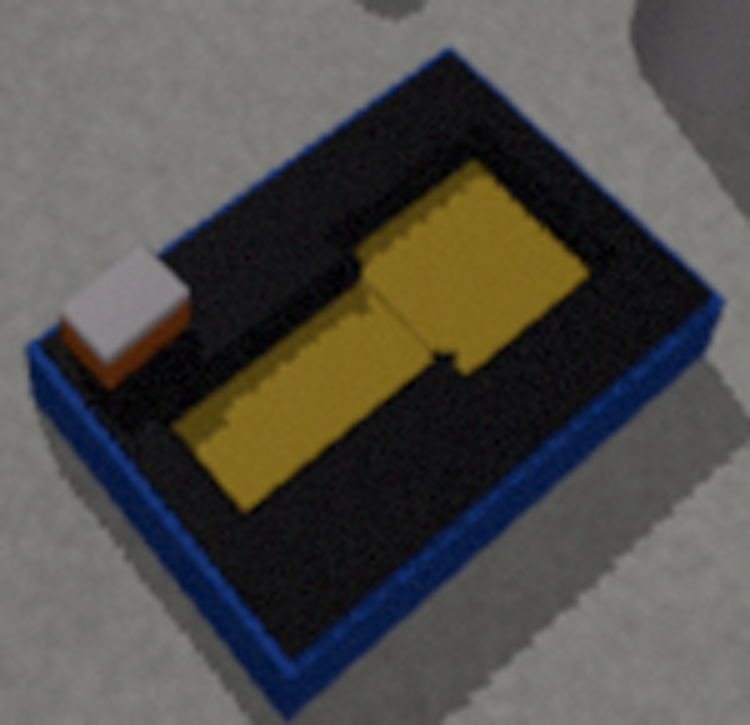

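Call:
drive_tool(plan=[{"dx": -0.01,"dy": 0,"dz": 0,"rx": 0,"ry": 0,"rz": 0},{"dx": -0.03,"dy": 0,"dz": 0,"rx": 0,"ry": 0,"rz": 0},{"dx": -0.06,"dy": 0,"dz": 0,"rx": 0,"ry": 0,"rz": 0},{"dx": -0.1,"dy": 0,"dz": 0,"rx": 0,"ry": 0,"rz": 0},{"dx": -0.14,"dy": 0,"dz": 0,"rx": 0,"ry": 0,"rz": 0},{"dx": -0.16,"dy": 0,"dz": 0,"rx": 0,"ry": 0,"rz": 0},{"dx": -0.16,"dy": 0,"dz": 0,"rx": 0,"ry": 0,"rz": 0}])

```text
clock: 6.05
ee_pos: [506.6, 277.5, 189.1]
orientation: [[0.004, -0.351, 0.936], [-0.003, 0.936, 0.351], [-1.0, -0.005, 0.003]]
contact_force: [1.5, 0.6, -3.9]
gripper_width: 36.8
```

```bash
python3 - <<'E'
from h import *
d=grab('wrist','w7'); s=bot.sense(); print(s['ee_pos'],s['gripper_width'],s['contact_force'],s['ft_torque'],s['joints'])
E
```

```text
[505.41867395 277.07651134 186.90623647] 36.93667329057189 [-0.5820396   0.75213264 -4.28351132] [-0.02079657  0.00419883 -0.02725698] [-45.80486654  26.1552626   18.43965971  98.97166387  -9.28162327
  56.46748886  -3.39610562]
```

View pics/w7.png

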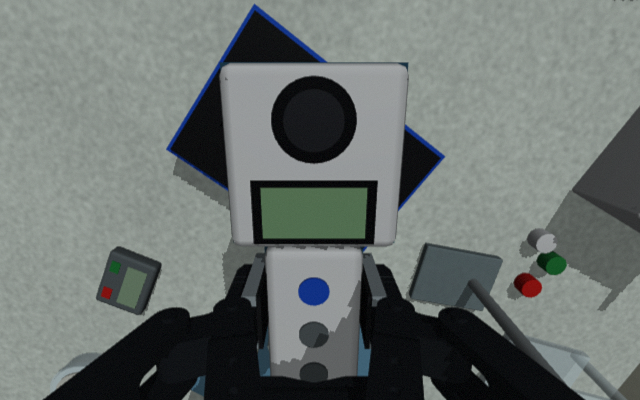

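```bash
python3 - <<'E'
from h import *
d=load('side0');P=cloud(d)
cp=lambda a:[(265+x/5-.4,255+y/5-.4) for x,y in a]
M=[(107.5,75),(107.5,-75),(-107.5,-75),(-107.5,75)]
px=cp([(450,48),(722,300),(290,672),(33,347)])
for z in (43,45,47):print(fit(d,M,px,z,[485,-280,.2]))
M+=[(83,34)];px+=cp([(478,160)]);print(fit(d,M,px,np.array([45]*4+[29]),[485,-280,.2]))
for u,v in px: print(P[int(round(v))+1,int(round(u))].round(1))
E
```

```text
(np.float64(483.44678052143576), np.float64(-282.9801529671719), np.float64(14.316430950212863), np.float64(1.5249772392702425))
(np.float64(482.9051580134352), np.float64(-283.7799436800288), np.float64(14.32239071684711), np.float64(1.7221440635454996))
(np.float64(482.36388306819345), np.float64(-284.57925696917505), np.float64(14.328403065473275), np.float64(1.9203951447846634))
(np.float64(483.17061148572424), np.float64(-283.8413290847189), np.float64(14.252072279518515), np.float64(1.6015782664498488))
[ 566.7 -188.6   43.9]
[ 603.7 -329.8   39.3]
[ 398.4 -382.    42.6]
[ 361.9 -240.6   42.2]
[ 554.1 -233.9   30.3]
```

Call:
drive_tool(plan=[{"dx": 0,"dy": -0.025,"dz": -0.013,"rx": 0,"ry": 0,"rz": 0},{"dx": 0,"dy": -0.06,"dz": -0.031,"rx": 3,"ry": 0,"rz": 0},{"dx": -0.01,"dy": -0.1,"dz": -0.052,"rx": 6,"ry": 0,"rz": 0},{"dx": -0.01,"dy": -0.14,"dz": -0.073,"rx": 10,"ry": 0,"rz": 0},{"dx": -0.02,"dy": -0.18,"dz": -0.094,"rx": 15,"ry": 0,"rz": 0},{"dx": -0.02,"dy": -0.22,"dz": -0.115,"rx": 20,"ry": 0,"rz": 0},{"dx": -0.02,"dy": -0.26,"dz": -0.136,"rx": 25,"ry": 0,"rz": 0},{"dx": -0.02,"dy": -0.3,"dz": -0.157,"rx": 28,"ry": 0,"rz": 0}])

```text
clock: 6.9
ee_pos: [462.2, -60.3, 207.2]
orientation: [[-0.001, 0.132, 0.991], [-0.005, 0.991, -0.132], [-1.0, -0.005, -0.0]]
contact_force: [1.4, -0.4, -2.6]
gripper_width: 37.3
```

Call:
drive_tool(plan=[{"dx": 0,"dy": -0.035,"dz": 0,"rx": 3,"ry": 0,"rz": 0},{"dx": 0,"dy": -0.08,"dz": 0,"rx": 6,"ry": 0,"rz": 0},{"dx": 0,"dy": -0.125,"dz": 0,"rx": 10,"ry": 0,"rz": 0},{"dx": 0,"dy": -0.17,"dz": 0,"rx": 14,"ry": 0,"rz": 0},{"dx": 0,"dy": -0.215,"dz": 0,"rx": 18,"ry": 0,"rz": 0},{"dx": 0,"dy": -0.26,"dz": 0.003,"rx": 22,"ry": 0,"rz": 0},{"dx": 0,"dy": -0.3,"dz": 0.003,"rx": 22,"ry": 0,"rz": 0},{"dx": 0,"dy": -0.33,"dz": 0.003,"rx": 22,"ry": 0,"rz": 0}])

```text
clock: 7.7
ee_pos: [419.7, -389.8, 206.9]
orientation: [[-0.004, 0.496, 0.868], [-0.004, 0.868, -0.496], [-1.0, -0.006, -0.001]]
contact_force: [0.9, -0.7, -3.0]
gripper_width: 37.0
```

Call:
drive_tool(plan=[{"dx": 0,"dy": 0,"dz": 0,"rx": 0,"ry": 0,"rz": 0}])

```text
clock: 7.8
ee_pos: [417.1, -393.8, 205.4]
orientation: [[-0.007, 0.501, 0.866], [-0.006, 0.866, -0.501], [-1.0, -0.009, -0.003]]
contact_force: [-0.2, -0.4, -4.2]
gripper_width: 37.3
```

```bash
python3 - <<'E'
from h import *
d=grab('wrist','w8'); s=bot.sense(); print(s['ee_pos'],s['gripper_width'],s['orientation'],s['joints'])
E
```

```text
[ 417.44484695 -391.47021769  204.80823842] 36.82313769167153 [[-0.00798038  0.49937582  0.86634872]
 [-0.00383584  0.86635464 -0.49941457]
 [-0.9999608  -0.00730869 -0.00499832]] [ 14.31595773  27.89806325  37.09485624  98.38187428 -18.41160367
  60.18743115  27.54723771]
```

View pics/w8.png

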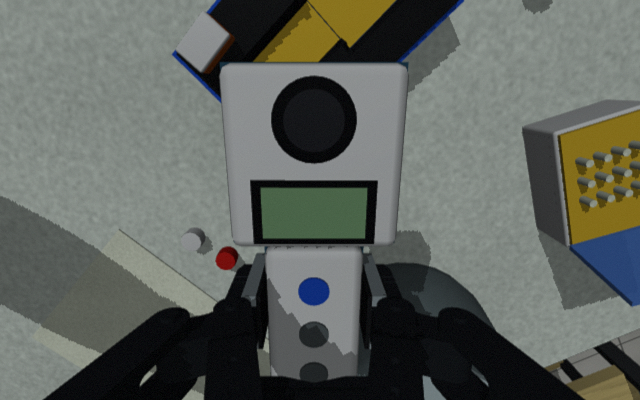

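```bash
python3 - <<'E'
from h import *
def rect(n,cx,cy,lo=41,hi=47):
    d=load(n);P=cloud(d);m=(np.abs(P[...,0]-cx)<150)&(np.abs(P[...,1]-cy)<150)&(P[...,2]>lo)&(P[...,2]<hi)
    q=P[m]
    r=cv2.minAreaRect(q[:,:2].astype(np.float32)); print(n,len(q),r,np.median(q[:,2]))
rect('side0',483,-283);rect('w2',493,297);rect('side0',493,297)
d=load('w8');P=cloud(d)
crop('w8',160,0,480,110,2.5,'w8c')
E
```

```text
side0 5186 ((483.1357421875, -283.92791748046875), (215.67626953125, 150.1860809326172), 14.364166259765625) 44.90016511336978
w2 8479 ((492.9705810546875, 296.3280029296875), (149.39573669433594, 214.37803649902344), 74.18136596679688) 43.9619110340648
side0 1265 ((492.69879150390625, 289.63775634765625), (153.3535614013672, 213.92471313476562), 74.19918823242188) 44.37772894586136
```

View pics/w8c.png

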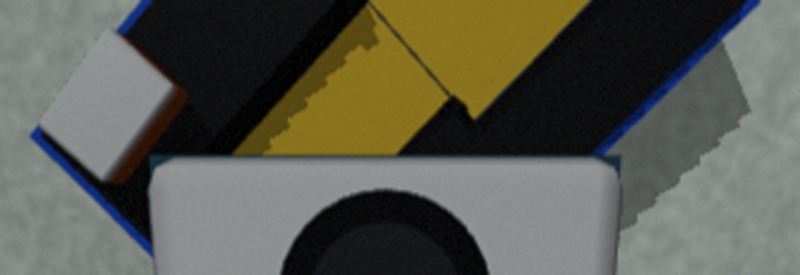

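```bash
python3 - <<'E'
from h import *
d=load('w8')
def tw(c,a,p,z):
    a=np.radians(a);return [c[0]+np.cos(a)*p[0]-np.sin(a)*p[1],c[1]+np.sin(a)*p[0]+np.cos(a)*p[1],z]
c=(483.1,-283.9)
for p,z in [((12,-34),29),((-107.5,75),45),((12,22),29)]:
    print(p,proj(d,[tw(c,14.36,p,z)]))
crop('w7',200,40,430,280,3,'w7c')
E
```

```text
(12, -34) [[350.61011821  50.65093461]]
(-107.5, 75) [[170.8800696   55.93195111]]
(12, 22) [[308.23950952   2.00641519]]
```

View pics/w7c.png

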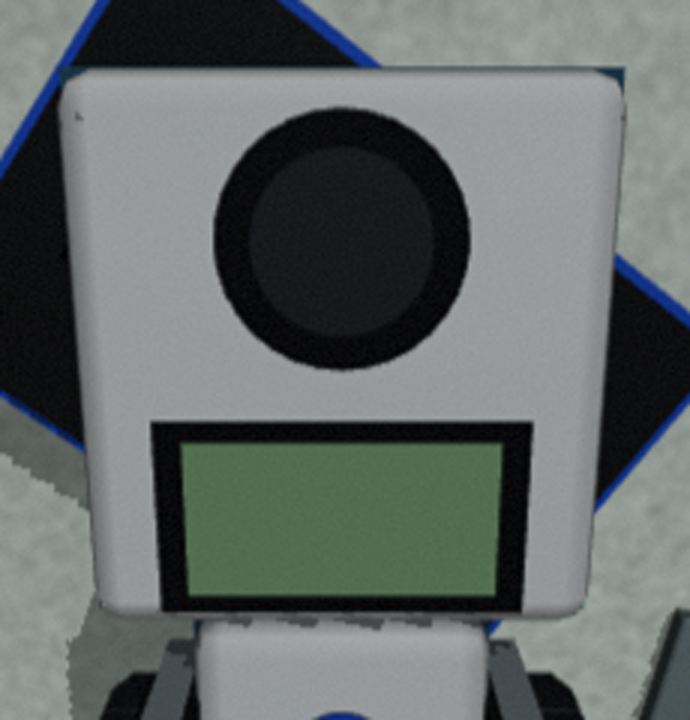

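```bash
python3 - <<'E'
from h import *
d=load('w7'); 
cp=lambda a:[(200+x/3-.33,40+y/3-.33) for x,y in a]
# pose at picture time approx: need TCP from camera pose consistent -> compute TCP from w8 rel cam
def campose(d):
    R=cv2.Rodrigues(np.array(d['rvec'],float))[0]; t=np.array(d['tvec'],float).ravel(); return R.T,-R.T@t
s=bot.sense()
d8=grab('wrist','w9');s=bot.sense()
Rc,tc=campose(d8); R,t=s['orientation'],s['ee_pos']
print(t,R)
print('cam in tool',R.T@(tc-t),'\n',R.T@Rc)
Rct,tct=R.T@Rc,R.T@(tc-t)
# photometer in tool frame: same px in w9 (held rigid); fit in tool frame
Rv=Rct.T; tv=-Rct.T@tct
F=f(d8)
def pt(X):
    c=np.atleast_2d(X)@Rv.T+tv; return c[:,:2]/c[:,2:]*F+[d8['cx'],d8['cy']]
px=np.array(cp([(60,68),(625,70),(583,612),(98,612)]))
M=np.array([(80,31),(80,-31),(15,-31),(15,31)],float) # photometer x=tool y ; photometer y = -tool z? 
def X(p):
    c,s_=np.cos(p[2]),np.sin(p[2]); a=p[0]+c*M[:,0]-s_*M[:,1]; b=p[1]+s_*M[:,0]+c*M[:,1]
    return np.c_[np.full(4,p[3]),a,-b]
for fixed in (-59.2,-57,None):
    fun=lambda p:(pt(X(np.r_[p[:3],fixed if fixed else p[3]]))-px).ravel()
    r=least_squares(fun,[8,0,0,-59]);print(fixed,r.x,np.abs(r.fun).max())
E
cmp pics/w8.png pics/w9.png
```

```text
[ 418.36158031 -389.61342972  204.92492428] [[-0.0074105   0.49755376  0.86740149]
 [-0.00251958  0.86741326 -0.49758204]
 [-0.99996937 -0.00587282 -0.00517434]]
cam in tool [-175.20645592   77.68980151    0.74049402] 
 [[-7.20984501e-04 -3.08663119e-01  9.51171151e-01]
 [-2.14765900e-03 -9.51168727e-01 -3.08663960e-01]
 [ 9.99997434e-01 -2.26533321e-03  2.28747853e-05]]
-59.2 [ 6.50440501e+00 -5.13418735e-01 -5.16383198e-03 -5.90000000e+01] 6.395305844269927
-57 [ 6.30969918e+00 -5.13757020e-01 -5.16298180e-03 -5.90000000e+01] 4.272945380145387
None [ 5.89499945e+00 -5.14520286e-01 -5.16050558e-03 -5.25385257e+01] 0.5565360020352728
pics/w8.png pics/w9.png differ: byte 44, line 3
```

Call:
drive_tool(plan=[{"dx": 0.0,"dy": 0.02,"dz": 0,"rx": 6,"ry": 0,"rz": 0},{"dx": 0,"dy": 0.05,"dz": 0,"rx": 13,"ry": 0,"rz": 0},{"dx": 0.0,"dy": 0.08,"dz": 0,"rx": 20,"ry": 0,"rz": 0},{"dx": 0.02,"dy": 0.105,"dz": 0,"rx": 28,"ry": 0,"rz": 0},{"dx": 0.04,"dy": 0.121,"dz": 0,"rx": 36,"ry": 0,"rz": 0},{"dx": 0.07,"dy": 0.121,"dz": 0,"rx": 43,"ry": 0,"rz": 0},{"dx": 0.1,"dy": 0.121,"dz": 0,"rx": 45.8,"ry": 0,"rz": 0},{"dx": 0.11,"dy": 0.121,"dz": 0,"rx": 45.8,"ry": 0,"rz": 0}])

```text
clock: 8.7
ee_pos: [476.6, -281.4, 91.0]
orientation: [[-0.012, 0.968, 0.25], [0.001, 0.25, -0.968], [-1.0, -0.012, -0.004]]
contact_force: [-0.4, 0.7, -2.5]
gripper_width: 36.9
```

Call:
drive_tool(plan=[{"dx": 0.01,"dy": 0,"dz": 0,"rx": 0,"ry": 0,"rz": 0},{"dx": 0.01,"dy": 0,"dz": 0,"rx": 0,"ry": 0,"rz": 0}])

```text
clock: 8.9
ee_pos: [476.0, -279.9, 80.0]
orientation: [[-0.014, 0.968, 0.252], [0.002, 0.252, -0.968], [-1.0, -0.013, -0.006]]
contact_force: [1.1, 0.7, -3.5]
gripper_width: 36.8
```

```bash
python3 - <<'E'
from h import *
d=grab('wrist','w10'); s=bot.sense(); print(s['ee_pos'],s['gripper_width'],s['orientation'],s['clock'],s['joints'])
d=grab('side','side4');crop('side4',250,210,420,400,3,'s4c')
E
```

```text
[ 476.4763475  -280.82274937   81.02998382] 37.22880224879599 [[-0.01255682  0.96785988  0.25117638]
 [ 0.0013976   0.25121293 -0.96793084]
 [-0.99992018 -0.01180309 -0.00450711]] 8.95 [ -1.42882542  38.06399525  43.7898608  109.39739301 -34.8437987
  47.47023597 -14.34055491]
```

View pics/w10.png

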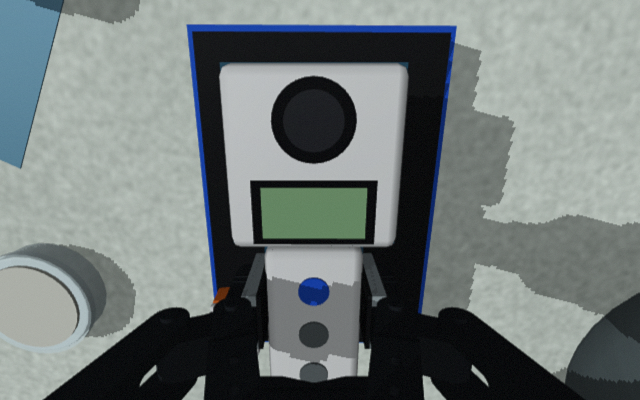

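View pics/s4c.png

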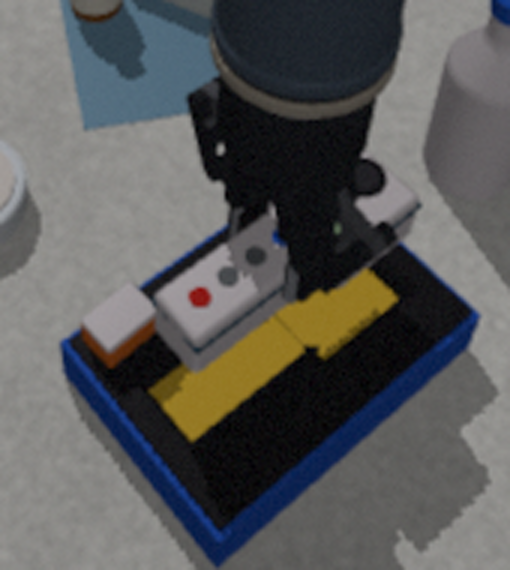

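```bash
python3 - <<'E'
from h import *
crop('w10',180,15,470,125,2.7,'w10c')
crop('w10',190,190,450,320,3,'w10d')
E
```

```text
(no output)
```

View pics/w10c.png

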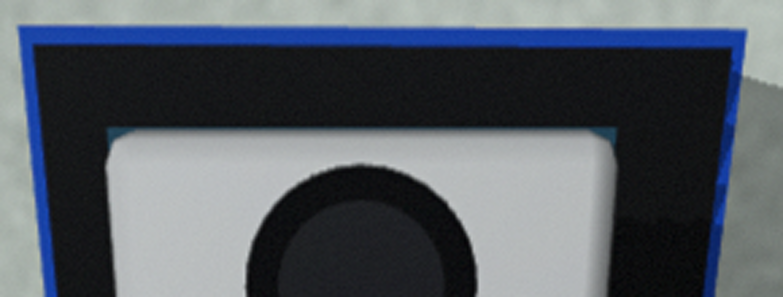

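View pics/w10d.png

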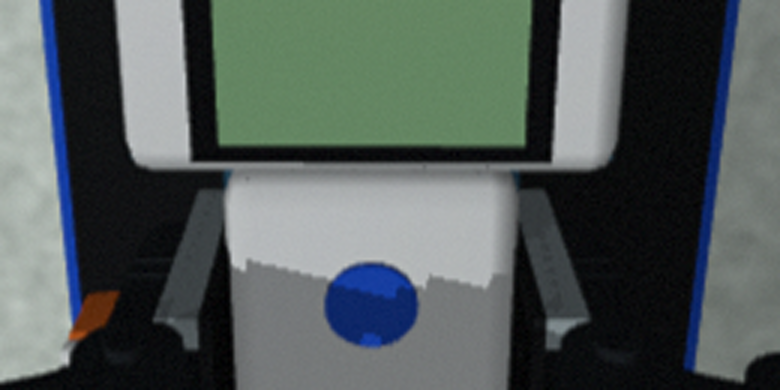

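```bash
python3 - <<'E'
from h import *
d=load('w10'); R=cv2.Rodrigues(np.array(d['rvec'],float))[0]; tv=np.array(d['tvec'],float).ravel()
def unproj(u,v,z):
    r=R.T@np.array([(u-d['cx'])/f(d),(v-d['cy'])/f(d),1]); c=-R.T@tv; return (c+r*(z-c[2])/r[2])[:2]
pts=[(186.8,24.9),(456.1,26.3)]; L=[(204,190),(214.7,303)]; Rr=[(436,190),(419,313)]
def res(p,z=45):
    a=p[2]; ex=np.array([np.cos(a),np.sin(a)]); ey=np.array([-ex[1],ex[0]])
    o=[]
    for q,y in zip(pts,(75,-75)):
        w=unproj(*q,z)-p[:2]; o+=[w@ex-107.5,w@ey-y]
    for q in L:o.append((unproj(*q,z)-p[:2])@ey-75)
    for q in Rr:o.append((unproj(*q,z)-p[:2])@ey+75)
    return o
for z in(43,45,47):
    r=least_squares(res,[483,-284,.25],kwargs={'z':z});print(z,r.x[:2],np.degrees(r.x[2]),np.round(r.fun,1))
# meter from same image
M=[(80,31),(80,-31)]
s=bot.sense();print(s['ee_pos'])
for zt in (139,130,120):
  a=[unproj(219.3,62.1,zt),unproj(408.2,62.1,zt)];print(zt,np.linalg.norm(a[0]-a[1]),np.mean(a,0),'y az',np.degrees(np.arctan2(*(a[0]-a[1])[::-1]))-90)
P=cloud(d);print(P[64,221],P[70,300],P[64,406])
E
```

```text
43 [ 481.70926936 -281.66387084] 14.122459715472438 [-0.2 -1.1  0.2  1.4 -1.8 -1.7  1.1  2.2]
45 [ 481.41996566 -281.70538957] 14.118033970297716 [-0.2 -1.8  0.2  2.1 -2.5 -2.4  1.8  2.9]
47 [ 481.13062716 -281.74677113] 14.113584645854957 [-0.2 -2.5  0.2  2.8 -3.2 -3.1  2.5  3.6]
[ 476.78021725 -281.50938268   81.66405287]
139 58.24048389988787 [ 561.67995985 -257.75982098] y az 14.577530865439897
130 62.783229145453575 [ 562.16849267 -257.5888051 ] y az 14.57753086543994
120 67.83072386274874 [ 562.71130692 -257.39878745] y az 14.577530865440025
[ 553.81711039 -227.63808637  129.15627309] [ 558.49271362 -254.0771884   135.75535351] [ 569.38761159 -287.57363905  129.48605889]
```

Call:
drive_tool(plan=[{"dx": 0.01,"dy": -0.002,"dz": 0.002,"rx": 0.3,"ry": -0.1,"rz": 0.4},{"dx": 0.025,"dy": -0.0035,"dz": 0.003,"rx": 0.3,"ry": -0.1,"rz": 0.4},{"dx": 0.04,"dy": -0.0035,"dz": 0.003,"rx": 0.3,"ry": -0.1,"rz": 0.4},{"dx": 0.049,"dy": -0.0035,"dz": 0.003,"rx": 0.3,"ry": -0.1,"rz": 0.4},{"dx": 0.049,"dy": -0.0035,"dz": 0.003,"rx": 0.3,"ry": -0.1,"rz": 0.4}])

```text
clock: 9.5
ee_pos: [473.0, -285.2, 31.9]
orientation: [[-0.005, 0.969, 0.245], [0.001, 0.245, -0.969], [-1.0, -0.005, -0.002]]
contact_force: [-1.0, 0.6, -2.8]
gripper_width: 37.1
```

```bash
python3 - <<'E'
from h import *
d=grab('wrist','w11'); s=bot.sense(); print(s['ee_pos'],s['orientation'],s['contact_force'],s['clock'])
d=grab('side','side5');crop('side5',250,210,420,400,4,'s5c')
d=grab('scene','scene5');crop('scene5',200,150,300,230,6,'sc5c')
E
```

```text
[ 473.3630602  -285.47701744   32.63207399] [[-4.41803876e-03  9.69502702e-01  2.45040797e-01]
 [ 6.97073808e-04  2.45046115e-01 -9.69511174e-01]
 [-9.99989997e-01 -4.11252642e-03 -1.75843817e-03]] [-0.09050912  0.09954949 -2.6007637 ] 9.55
```

View pics/w11.png

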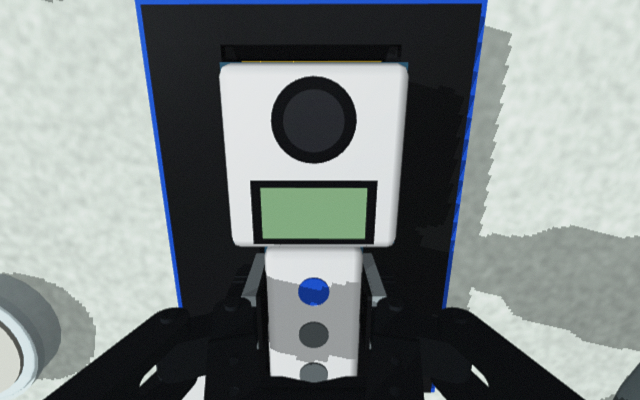

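View pics/s5c.png

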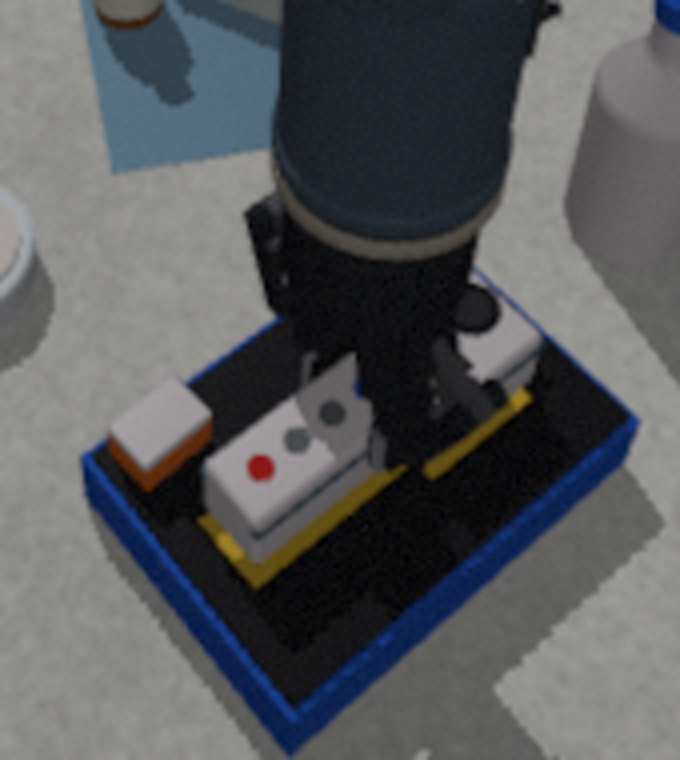

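View pics/sc5c.png

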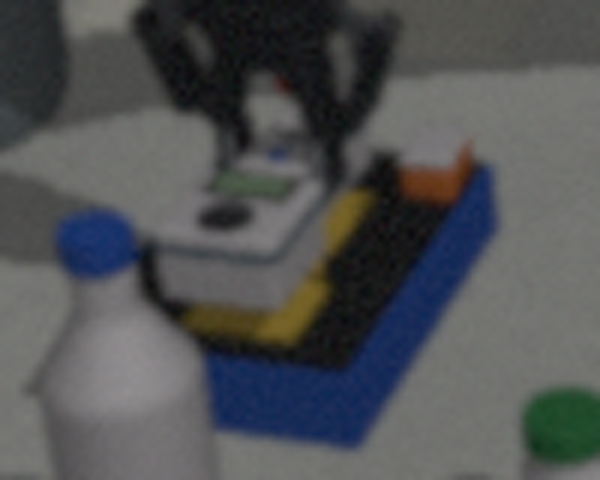

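```bash
python3 - <<'E'
from h import *
crop('w11',130,0,500,110,2.1,'w11c')
d=load('w11'); R=cv2.Rodrigues(np.array(d['rvec'],float))[0]; tv=np.array(d['tvec'],float).ravel()
def unproj(u,v,z):
    r=R.T@np.array([(u-d['cx'])/f(d),(v-d['cy'])/f(d),1]); c=-R.T@tv; return (c+r*(z-c[2])/r[2])[:2]
s=bot.sense();Q=s['orientation'][:2,1:]
for n,u,v,z in [('mL',222,45,45),('mR',400,45,45),('pL',219.3,62.1,81),('pR',408.2,62.1,81),('tL',138,3,45),('tR',487,3,45)]:
    print(n,unproj(u,v,z),(unproj(u,v,z)-s['ee_pos'][:2])@Q)
P=cloud(d);print(P[64,221],P[30,300],P[30,420])
E
```

```text
mL [ 558.24048812 -223.10273585] [ 97.1696325  -40.00787099]
mR [ 576.86782492 -296.81718171] [97.144705   36.02365247]
pL [ 551.17267051 -232.52200751] [ 88.00716191 -32.61021712]
pR [ 566.77097644 -294.23435295] [87.99002587 31.0428866 ]
tL [ 565.47994427 -186.80541026] [113.0919877 -73.4201977]
tR [ 600.7667085 -326.5274041] [113.02495457  70.68869294]
[ 550.72651166 -233.67002475   82.92405683] [ 572.14158054 -254.01212799   44.29444765] [ 584.68629323 -303.40409616   43.84702157]
```

View pics/w11c.png

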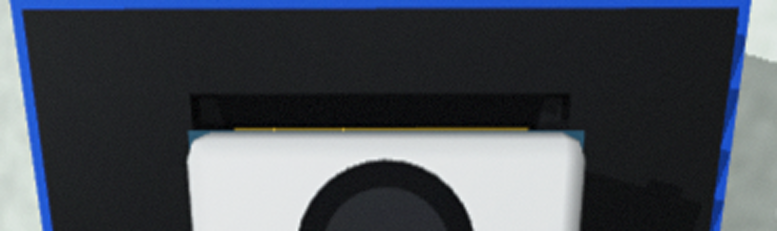

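Call:
drive_tool(plan=[{"dx": 0.004,"dy": 0.001,"dz": -0.001,"rx": 0,"ry": 0,"rz": 0.1},{"dx": 0.008,"dy": 0.001,"dz": -0.001,"rx": 0,"ry": 0,"rz": 0.1},{"dx": 0.012,"dy": 0.001,"dz": -0.001,"rx": 0,"ry": 0,"rz": 0.1},{"dx": 0.015,"dy": 0.001,"dz": -0.001,"rx": 0,"ry": 0,"rz": 0.1},{"dx": 0.018,"dy": 0.001,"dz": -0.001,"rx": 0,"ry": 0,"rz": 0.1},{"dx": 0.02,"dy": 0.001,"dz": -0.001,"rx": 0,"ry": 0,"rz": 0.1}])

```text
clock: 10.25
ee_pos: [474.4, -284.5, 12.9]
orientation: [[-0.002, 0.969, 0.245], [0.0, 0.245, -0.969], [-1.0, -0.002, -0.001]]
contact_force: [-0.0, -0.2, -3.0]
gripper_width: 36.9
```

```bash
python3 - <<'E'
from h import *
d=grab('wrist','w12'); s=bot.sense(); print(s['ee_pos'],s['orientation'],s['contact_force'],s['ft_torque'],s['clock'])
d=grab('side','side6');crop('side6',250,210,420,400,4,'s6c')
E
```

```text
[ 474.30723751 -284.46548677   12.77248494] [[-2.19955029e-03  9.69451699e-01  2.45272431e-01]
 [ 5.90027391e-04  2.45274239e-01 -9.69453557e-01]
 [-9.99997407e-01 -1.98764440e-03 -1.11149608e-03]] [-1.14071542  0.11742966 -3.27592799] [-0.03017213  0.00827142 -0.01752104] 10.3
```

View pics/w12.png

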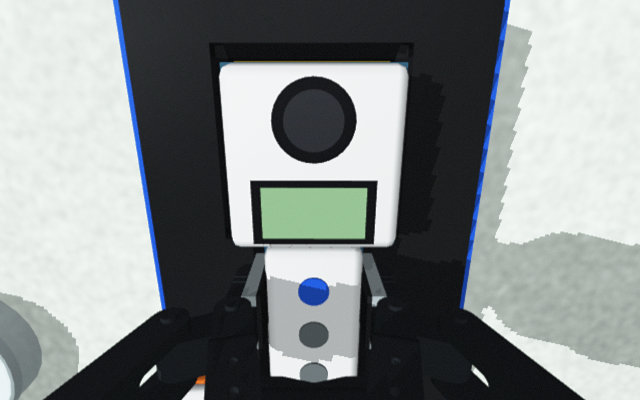

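View pics/s6c.png

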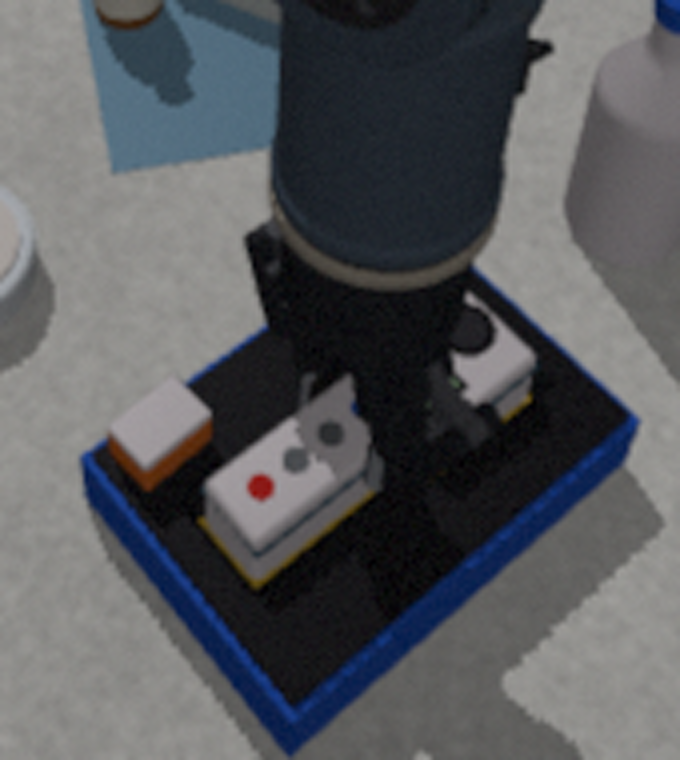

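Call:
drive_tool(plan=[{"dx": 0.002,"dy": 0,"dz": 0,"rx": 0,"ry": 0,"rz": 0},{"dx": 0.003,"dy": 0,"dz": 0,"rx": 0,"ry": 0,"rz": 0},{"dx": 0.004,"dy": 0,"dz": 0,"rx": 0,"ry": 0,"rz": 0},{"dx": 0.004,"dy": 0,"dz": 0,"rx": 0,"ry": 0,"rz": 0}])

```text
clock: 10.75
ee_pos: [474.4, -284.5, 9.1]
orientation: [[-0.002, 0.969, 0.245], [0.001, 0.245, -0.969], [-1.0, -0.002, -0.001]]
contact_force: [0.8, 0.7, 1.3]
gripper_width: 37.0
```

Call:
drive_tool(plan=[{"dx": 0.001,"dy": 0,"dz": 0,"rx": 0,"ry": 0,"rz": 0},{"dx": 0.002,"dy": 0,"dz": 0,"rx": 0,"ry": 0,"rz": 0},{"dx": 0.002,"dy": 0,"dz": 0,"rx": 0,"ry": 0,"rz": 0}])

```text
clock: 11.05
ee_pos: [474.5, -284.3, 8.0]
orientation: [[-0.001, 0.969, 0.245], [0.001, 0.245, -0.969], [-1.0, -0.001, -0.001]]
contact_force: [-2.3, 4.5, 12.2]
gripper_width: 36.7
```

Call:
drive_tool(plan=[{"dx": 0.001,"dy": 0,"dz": 0,"rx": 0,"ry": 0,"rz": 0},{"dx": 0.002,"dy": 0,"dz": 0,"rx": 0,"ry": 0,"rz": 0},{"dx": 0.003,"dy": 0,"dz": 0,"rx": 0,"ry": 0,"rz": 0},{"dx": 0.003,"dy": 0,"dz": 0,"rx": 0,"ry": 0,"rz": 0}])

```text
clock: 11.45
ee_pos: [474.7, -284.1, 7.0]
orientation: [[0.001, 0.969, 0.245], [0.002, 0.245, -0.969], [-1.0, 0.002, -0.002]]
contact_force: [-5.4, 8.3, 29.3]
gripper_width: 36.9
```

```bash
python3 - <<'E'
from h import *
d=grab('wrist','w13'); s=bot.sense(); print(s['ee_pos'],s['contact_force'],s['ft_torque'],s['clock'])
d=grab('side','side7');crop('side7',250,210,420,400,4,'s7c')
E
```

```text
[ 474.68286923 -284.12554539    7.02317102] [-5.30094237  7.99378633 29.92830602] [1.08603567 1.4301922  0.05822792] 11.5
```

View pics/s7c.png

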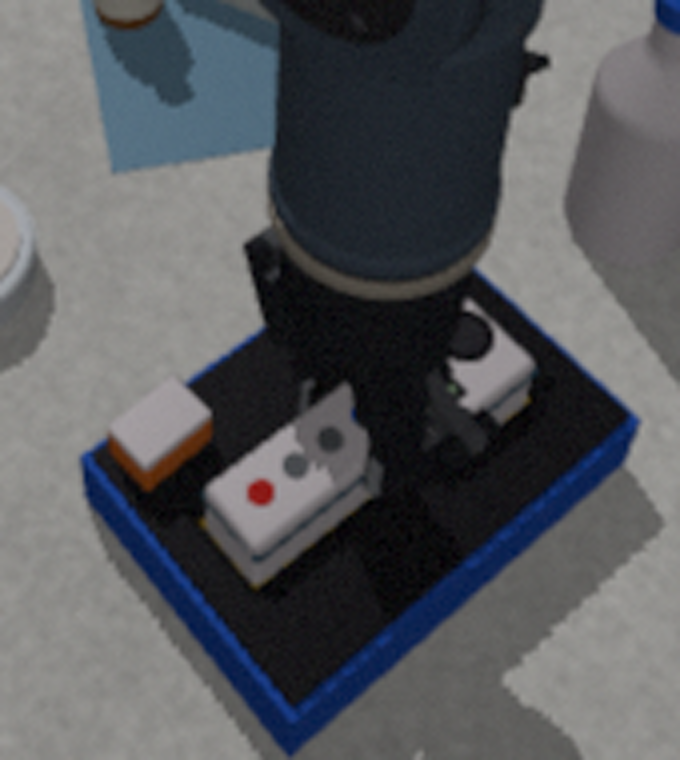

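Call:
drive_tool(plan=[{"dx": -0.001,"dy": 0,"dz": 0,"rx": 0,"ry": 0,"rz": 0},{"dx": -0.002,"dy": 0,"dz": 0,"rx": 0,"ry": 0,"rz": 0},{"dx": -0.002,"dy": 0,"dz": 0,"rx": 0,"ry": 0,"rz": 0}])

```text
clock: 11.85
ee_pos: [474.7, -284.2, 8.9]
orientation: [[0.001, 0.969, 0.245], [0.002, 0.245, -0.969], [-1.0, 0.001, -0.001]]
contact_force: [0.3, -0.4, -2.1]
gripper_width: 37.1
```

Call:
drive_tool(plan=[{"dx": 0,"dy": 0,"dz": 0,"rx": 0,"ry": 0,"rz": 0},{"dx": 0,"dy": 0,"dz": 0,"rx": 0,"ry": 0,"rz": 0},{"dx": 0,"dy": 0,"dz": 0,"rx": 0,"ry": 0,"rz": 0},{"dx": 0,"dy": 0,"dz": 0,"rx": 0,"ry": 0,"rz": 0},{"dx": -0.01,"dy": 0,"dz": 0,"rx": 0,"ry": 0,"rz": 0},{"dx": -0.03,"dy": 0,"dz": 0,"rx": 0,"ry": 0,"rz": 0},{"dx": -0.05,"dy": 0,"dz": 0,"rx": 0,"ry": 0,"rz": 0},{"dx": -0.06,"dy": 0,"dz": 0,"rx": 0,"ry": 0,"rz": 0}], jaw=0)

```text
clock: 12.65
ee_pos: [475.1, -285.2, 70.9]
orientation: [[0.003, 0.97, 0.245], [0.0, 0.245, -0.97], [-1.0, 0.003, 0.0]]
contact_force: [0.4, 0.7, -0.1]
gripper_width: 85.5
```

```bash
python3 - <<'E'
from h import *
d=grab('wrist','w14'); s=bot.sense(); print(s['ee_pos'],s['contact_force'],s['gripper_width'],s['clock'])
E
```

```text
[ 475.56760005 -285.33794008   71.59679891] [-0.12490081 -0.81555744  1.47047953] 85.31128831009724 12.7
```

View pics/w14.png

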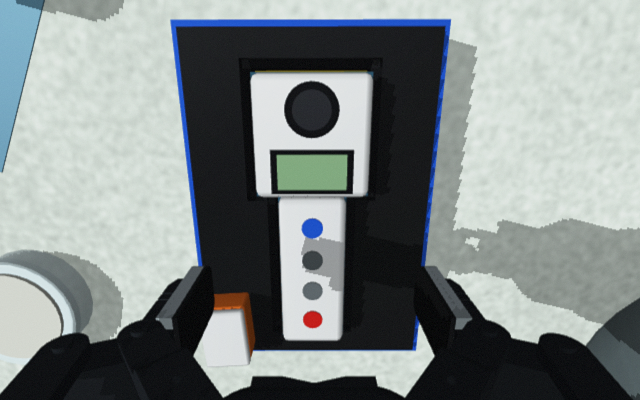

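Call:
drive_tool(plan=[{"dx": 0,"dy": 0.004,"dz": 0,"rx": 0,"ry": 0,"rz": 0},{"dx": 0,"dy": 0.008,"dz": 0,"rx": 0,"ry": 0,"rz": 0},{"dx": 0,"dy": 0.008,"dz": 0,"rx": 0,"ry": 0,"rz": 0},{"dx": 0,"dy": 0.008,"dz": 0,"rx": 0,"ry": 0,"rz": 0},{"dx": 0,"dy": 0.008,"dz": 0,"rx": 0,"ry": 0,"rz": 0},{"dx": 0.01,"dy": 0.008,"dz": 0,"rx": 0,"ry": 0,"rz": 0},{"dx": 0.025,"dy": 0.008,"dz": 0,"rx": 0,"ry": 0,"rz": 0},{"dx": 0.035,"dy": 0.008,"dz": 0,"rx": 0,"ry": 0,"rz": 0}], jaw=1)

```text
clock: 13.5
ee_pos: [483.0, -283.0, 35.2]
orientation: [[0.003, 0.97, 0.245], [0.001, 0.245, -0.97], [-1.0, 0.003, 0.0]]
contact_force: [-0.0, 0.0, -0.4]
gripper_width: -0.0
```

Call:
drive_tool(plan=[{"dx": 0.001,"dy": 0,"dz": 0,"rx": 0,"ry": 0,"rz": 0},{"dx": 0.002,"dy": 0,"dz": 0,"rx": 0,"ry": 0,"rz": 0},{"dx": 0.003,"dy": 0,"dz": 0,"rx": 0,"ry": 0,"rz": 0},{"dx": 0.004,"dy": 0,"dz": 0,"rx": 0,"ry": 0,"rz": 0},{"dx": 0.005,"dy": 0,"dz": 0,"rx": 0,"ry": 0,"rz": 0}])

```text
clock: 14.0
ee_pos: [483.1, -283.3, 30.7]
orientation: [[0.004, 0.97, 0.245], [0.0, 0.245, -0.97], [-1.0, 0.004, 0.001]]
contact_force: [-1.6, 0.6, 4.0]
gripper_width: -0.2
```

Call:
drive_tool(plan=[{"dx": 0.001,"dy": 0,"dz": 0,"rx": 0,"ry": 0,"rz": 0},{"dx": 0.002,"dy": 0,"dz": 0,"rx": 0,"ry": 0,"rz": 0},{"dx": 0.003,"dy": 0,"dz": 0,"rx": 0,"ry": 0,"rz": 0},{"dx": 0.003,"dy": 0,"dz": 0,"rx": 0,"ry": 0,"rz": 0},{"dx": 0.003,"dy": 0,"dz": 0,"rx": 0,"ry": 0,"rz": 0}])

```text
clock: 14.5
ee_pos: [483.1, -283.3, 27.6]
orientation: [[0.003, 0.97, 0.245], [0.0, 0.245, -0.97], [-1.0, 0.003, 0.001]]
contact_force: [-0.9, 0.3, 1.0]
gripper_width: 0.1
```

Call:
drive_tool(plan=[{"dx": 0.001,"dy": 0,"dz": 0,"rx": 0,"ry": 0,"rz": 0},{"dx": 0.002,"dy": 0,"dz": 0,"rx": 0,"ry": 0,"rz": 0},{"dx": 0.003,"dy": 0,"dz": 0,"rx": 0,"ry": 0,"rz": 0},{"dx": 0.003,"dy": 0,"dz": 0,"rx": 0,"ry": 0,"rz": 0},{"dx": 0.003,"dy": 0,"dz": 0,"rx": 0,"ry": 0,"rz": 0}])

```text
clock: 15.0
ee_pos: [483.3, -283.4, 27.1]
orientation: [[0.006, 0.97, 0.244], [0.001, 0.244, -0.97], [-1.0, 0.006, 0.0]]
contact_force: [-8.5, 8.0, 39.3]
gripper_width: 0.3
```

Call:
drive_tool(plan=[{"dx": -0.002,"dy": 0,"dz": 0,"rx": 0,"ry": 0,"rz": 0},{"dx": -0.005,"dy": 0,"dz": 0,"rx": 0,"ry": 0,"rz": 0},{"dx": -0.03,"dy": 0,"dz": 0,"rx": 0,"ry": 0,"rz": 0},{"dx": -0.06,"dy": 0,"dz": 0,"rx": 0,"ry": 0,"rz": 0},{"dx": -0.09,"dy": 0,"dz": 0,"rx": 0,"ry": 0,"rz": 0},{"dx": -0.1,"dy": 0,"dz": 0,"rx": 0,"ry": 0,"rz": 0}], jaw=0)

```text
clock: 15.6
ee_pos: [483.7, -284.5, 129.4]
orientation: [[0.009, 0.97, 0.244], [-0.001, 0.244, -0.97], [-1.0, 0.008, 0.003]]
contact_force: [0.4, -0.5, -0.1]
gripper_width: 84.8
```

```bash
python3 - <<'E'
from h import *
d=grab('wrist','w15'); s=bot.sense(); print(s['ee_pos'],s['contact_force'],s['gripper_width'],s['clock'])
P=cloud(d)
# tray-frame coords
c=np.array([483.1,-283.9]);a=np.radians(14.3);ex=np.array([np.cos(a),np.sin(a)]);ey=np.array([-ex[1],ex[0]])
x=(P[...,:2]-c)@ex;y=(P[...,:2]-c)@ey;z=P[...,2]
for nm,m in [('foam+x',(np.abs(x-98)<6)&(np.abs(y)<60)),('foam-x',(np.abs(x+95)<6)&(y<20)&(y>-60)),('foam sideL',(np.abs(x)<60)&(np.abs(y-58)<8)&(x>-30)),('foam sideR',(np.abs(x)<60)&(np.abs(y+58)<8)),('head',(np.abs(x-65)<10)&(np.abs(y)<22)),('grip end',(np.abs(x+60)<12)&(np.abs(y)<12)),('grip',(np.abs(x+20)<12)&(np.abs(y)<12))]:
    q=z[m&(z>20)]; print(nm,len(q),np.percentile(q,[10,50,90]).round(1) if len(q) else '')
E
```

```text
[ 483.8693872  -284.42066471  129.61496585] [ 0.26249344 -0.22705269  1.37816381] 85.1958858364573 15.65
foam+x 3103 [43.1 44.  44.9]
foam-x 1108 [43.3 44.  44.9]
foam sideL 8152 [ 43.7 226.2 237.1]
foam sideR 8730 [ 43.7 225.2 237. ]
head 1921 [59.4 60.7 61.9]
grip end 808 [59.4 60.2 61.2]
grip 938 [59.3 60.2 61.2]
```

View pics/w15.png

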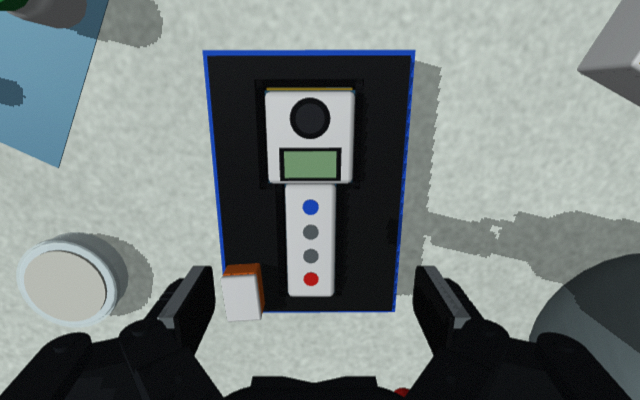

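Call:
drive_tool(plan=[{"dx": -0.02,"dy": 0.005,"dz": -0.01,"rx": -5,"ry": 0,"rz": 0},{"dx": -0.04,"dy": 0.016,"dz": -0.03,"rx": -13,"ry": 0,"rz": 0},{"dx": -0.06,"dy": 0.03,"dz": -0.05,"rx": -21,"ry": 0,"rz": 0},{"dx": -0.06,"dy": 0.044,"dz": -0.07,"rx": -29,"ry": 0,"rz": 0},{"dx": -0.06,"dy": 0.058,"dz": -0.092,"rx": -37,"ry": 0,"rz": 0},{"dx": -0.06,"dy": 0.07,"dz": -0.115,"rx": -45,"ry": 0,"rz": 0},{"dx": -0.06,"dy": 0.086,"dz": -0.138,"rx": -53,"ry": 0,"rz": 0},{"dx": -0.06,"dy": 0.098,"dz": -0.158,"rx": -61,"ry": 0,"rz": 0}])

```text
clock: 16.45
ee_pos: [539.9, -105.0, 188.7]
orientation: [[0.008, 0.249, 0.968], [0.0, 0.968, -0.249], [-1.0, 0.002, 0.008]]
contact_force: [-0.0, -0.5, -0.0]
gripper_width: 85.5
```

Call:
drive_tool(plan=[{"dx": 0,"dy": 0.03,"dz": 0.002,"rx": -8,"ry": 0,"rz": 0},{"dx": 0,"dy": 0.06,"dz": 0.005,"rx": -16,"ry": 0,"rz": 0},{"dx": 0,"dy": 0.09,"dz": 0.008,"rx": -24,"ry": 0,"rz": 0},{"dx": 0,"dy": 0.115,"dz": 0.011,"rx": -32,"ry": 0,"rz": 0},{"dx": 0,"dy": 0.13,"dz": 0.011,"rx": -40,"ry": 0,"rz": 0},{"dx": 0,"dy": 0.137,"dz": 0.011,"rx": -45.4,"ry": 0,"rz": 0},{"dx": 0,"dy": 0.137,"dz": 0.011,"rx": -45.4,"ry": 0,"rz": 0}])

```text
clock: 17.15
ee_pos: [584.5, 26.8, 187.6]
orientation: [[0.006, -0.518, 0.855], [0.001, 0.855, 0.518], [-1.0, -0.002, 0.006]]
contact_force: [0.1, -0.2, 0.3]
gripper_width: 85.5
```

```bash
python3 - <<'E'
from h import *
d=grab('wrist','w16'); s=bot.sense(); print(s['ee_pos'],s['orientation'],s['clock'],s['joints'])
E
```

```text
[584.31891055  25.46282911 187.89519179] [[ 6.23156459e-03 -5.13556008e-01  8.58033446e-01]
 [ 7.44836045e-04  8.58052252e-01  5.13561854e-01]
 [-9.99980306e-01 -2.56119963e-03  5.72952306e-03]] 17.2 [-20.18527805  26.74152196  19.95971772  98.11790563 -10.63222305
  56.63482461  34.52453243]
```

View pics/w16.png

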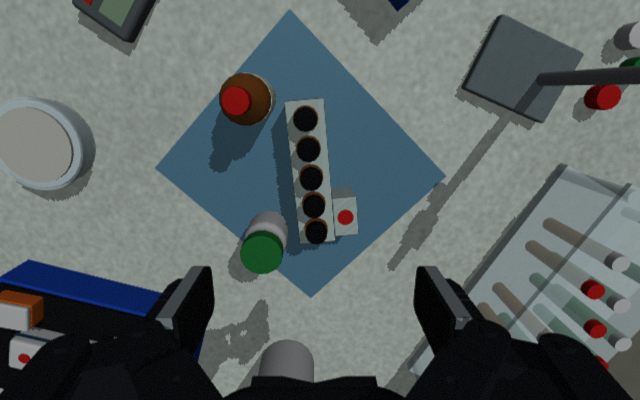

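```bash
python3 -c "
from h import *
crop('w16',200,60,380,290,3.2,'w16c')"
```

```text
(no output)
```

View pics/w16c.png

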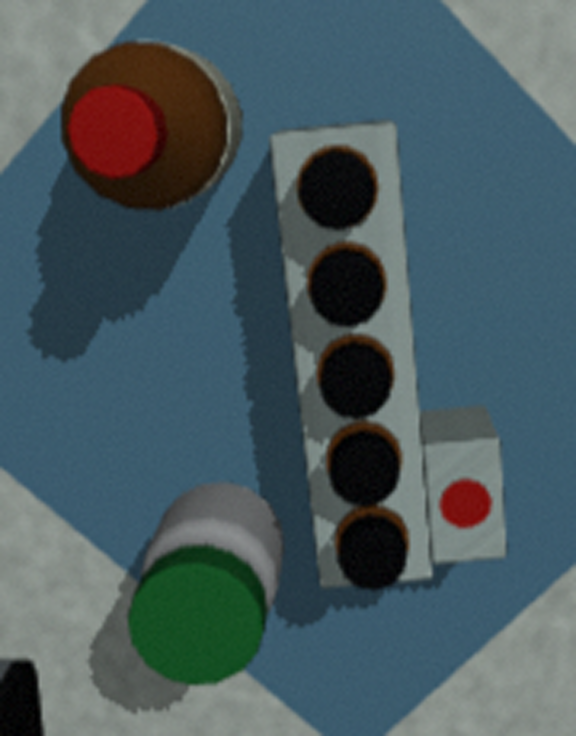

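```bash
cat >> h.py <<'E'
def unproj(d,u,v,z):
    R=cv2.Rodrigues(np.array(d['rvec'],float))[0]; tv=np.array(d['tvec'],float).ravel()
    r=R.T@np.array([(u-d['cx'])/f(d),(v-d['cy'])/f(d),1]); c=-R.T@tv; return (c+r*(z-c[2])/r[2])[:2]
E
python3 - <<'E'
from h import *
d=load('w16')
cp=lambda a:[(200+x/3.2-.34,60+y/3.2-.34) for x,y in a]
M=[(-70,-18),(-70,18),(70,18),(70,-18),(25,42),(65,42)]
px=cp([(272,133),(396,123),(432,577),(321,587),(497,438),(505,556)])
r=fit(d,M,px,40,[585,25,-1.03]);print(r)
s=bot.sense();a=np.radians(r[2]);ex=np.array([np.cos(a),np.sin(a)]);ey=np.array([-ex[1],ex[0]])
P=cloud(d)
# bottles: cap centres in carrier frame
for n,(x,y),z in [('amber',(116,130),92),('jar',(198,612),70)]:
    u,v=cp([(x,y)])[0]; w=unproj(d,u,v,z)-np.array(r[:2]); print(n,w@ex,w@ey,P[int(v),int(u)])
for gx in (0,-5,5):
    T=np.array(r[:2])+gx*ex; D=np.r_[T,100]-s['ee_pos']; print(gx,T,D@s['orientation'])
print(np.degrees(np.arctan2(s['orientation'][1,1],s['orientation'][0,1]))-180, 'target yaz-180=',r[2])
print(P[160,325],P[170,303],[np.median(P[150:240,330:334,2])])
E
```

```text
(np.float64(583.3542935235525), np.float64(26.790071649770884), np.float64(-53.83127098147961), np.float64(1.0875760282727356))
amber -74.68630591801191 -49.27206155840004 [498.57775845  57.6329221   90.49924129]
jar 60.465518686744296 -51.11954403288036 [577.03341847 -52.20472856  68.84663512]
0 [583.35429352  26.79007165] [87.8884383   1.85934545 -0.64965006]
-5 [580.40346775  30.82648432] [87.87305651  6.83821274 -1.1086097 ]
5 [586.3051193   22.75365898] [87.9038201  -3.11952184 -0.19069043]
-59.09890221383978 target yaz-180= -53.83127098147961
[587.59352822  45.970595    37.78802926] [573.57887047  29.34394844  49.55099106] [np.float64(37.460851461766836)]
```

Call:
drive_tool(plan=[{"dx": 0.02,"dy": 0.005,"dz": -0.001,"rx": -3,"ry": 0.3,"rz": 0.2},{"dx": 0.06,"dy": 0.005,"dz": -0.001,"rx": -5.3,"ry": 0.3,"rz": 0.2},{"dx": 0.1,"dy": 0.005,"dz": -0.001,"rx": -5.3,"ry": 0.3,"rz": 0.2},{"dx": 0.125,"dy": 0.005,"dz": -0.001,"rx": -5.3,"ry": 0.3,"rz": 0.2},{"dx": 0.13,"dy": 0.005,"dz": -0.001,"rx": -5.3,"ry": 0.3,"rz": 0.2},{"dx": 0.13,"dy": 0.005,"dz": -0.001,"rx": -5.3,"ry": 0.3,"rz": 0.2}])

```text
clock: 17.8
ee_pos: [581.2, 28.6, 57.3]
orientation: [[-0.002, -0.589, 0.808], [0.0, 0.808, 0.589], [-1.0, 0.001, -0.001]]
contact_force: [0.1, -0.4, 0.3]
gripper_width: 85.4
```

```bash
python3 - <<'E'
from h import *
d=grab('wrist','w17'); s=bot.sense(); print(s['ee_pos'],s['orientation'],s['clock'])
E
```

```text
[582.03311139  28.77356021  58.42645236] [[ 2.64781229e-04 -5.89037772e-01  8.08105459e-01]
 [ 4.74733911e-04  8.08105470e-01  5.89037625e-01]
 [-9.99999852e-01  2.27668959e-04  4.93607365e-04]] 17.85
```

View pics/w17.png

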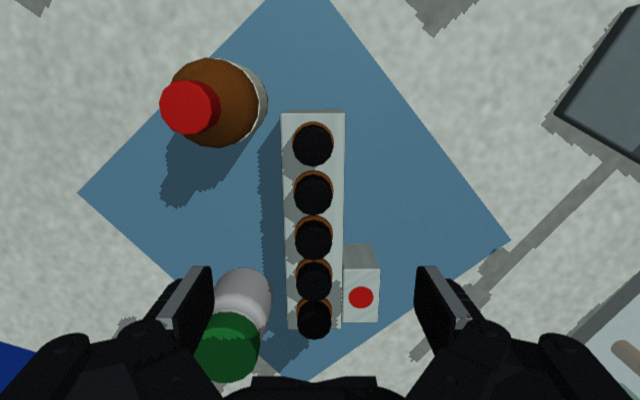

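```bash
python3 - <<'E'
from h import *
crop('w17',260,100,400,350,3,'w17c')
d=load('w17')
M=[(-70,-18),(-70,18),(70,-18),(25,42),(65,42)]
px=[(282,113),(344,112),(289,328),(380,268),(380,321)]
r=fit(d,M,px,40,[585,25,-1.0]);print(r)
s=bot.sense();a=np.radians(r[2]);ex=np.array([np.cos(a),np.sin(a)]);ey=np.array([-ex[1],ex[0]])
w=unproj(d,228,348,70)-np.array(r[:2]);print('jar',w@ex,w@ey)
w=s['ee_pos'][:2]-np.array(r[:2]);print('tcp',w@ex,w@ey)
P=cloud(d)
for u,v in [(200,270),(425,270)]: print(P[v,u],(P[v,u]-s['ee_pos'])@s['orientation'])
E
```

```text
(np.float64(583.7437447960444), np.float64(27.255853568383486), np.float64(-53.199084614498936), np.float64(2.9677976766899974))
jar 58.268317568948305 -49.72885521551816
tcp -2.2399924587281204 -0.46057995015344666
[539.56279097  11.40757633 110.43189303] [-52.02492255  10.99491637 -44.52404541]
[610.58770322  64.00499289 111.55967735] [-53.10893086  11.66307711  43.85398791]
```

View pics/w17c.png

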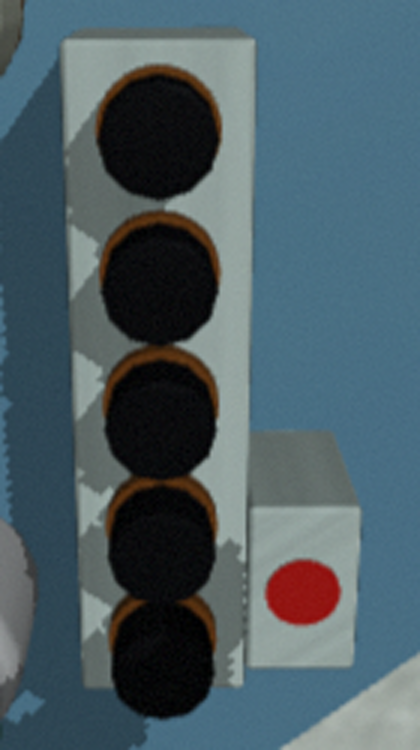

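Call:
drive_tool(plan=[{"dx": 0.02,"dy": 0,"dz": 0,"rx": 0,"ry": 0,"rz": 0},{"dx": 0.04,"dy": 0,"dz": 0,"rx": 0,"ry": 0,"rz": 0},{"dx": 0.055,"dy": 0,"dz": 0,"rx": 0,"ry": 0,"rz": 0},{"dx": 0.065,"dy": 0,"dz": 0,"rx": 0,"ry": 0,"rz": 0},{"dx": 0.072,"dy": 0,"dz": 0,"rx": 0,"ry": 0,"rz": 0},{"dx": 0.074,"dy": 0,"dz": 0,"rx": 0,"ry": 0,"rz": 0},{"dx": 0.074,"dy": 0,"dz": 0,"rx": 0,"ry": 0,"rz": 0}])

```text
clock: 18.55
ee_pos: [582.4, 28.7, -15.1]
orientation: [[0.001, -0.589, 0.808], [0.001, 0.808, 0.589], [-1.0, -0.0, 0.001]]
contact_force: [0.0, -0.2, -0.7]
gripper_width: 85.3
```

```bash
python3 - <<'E'
from h import *
d=grab('wrist','w18'); s=bot.sense(); print(s['ee_pos'],s['orientation'],s['contact_force'],s['clock'])
d=grab('side','side8');crop('side8',240,120,400,270,4.5,'s8c')
E
```

```text
[582.54611084  28.77720291 -14.96933972] [[ 1.21118433e-03 -5.88927347e-01  8.08185073e-01]
 [ 5.14753052e-04  8.08185926e-01  5.88927197e-01]
 [-9.99999134e-01 -2.97283658e-04  1.28201428e-03]] [0.36515257 0.00369608 0.71450242] 18.6
```

View pics/w18.png

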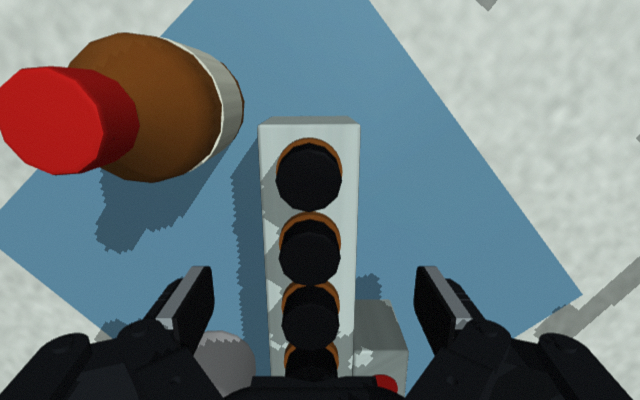

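View pics/s8c.png

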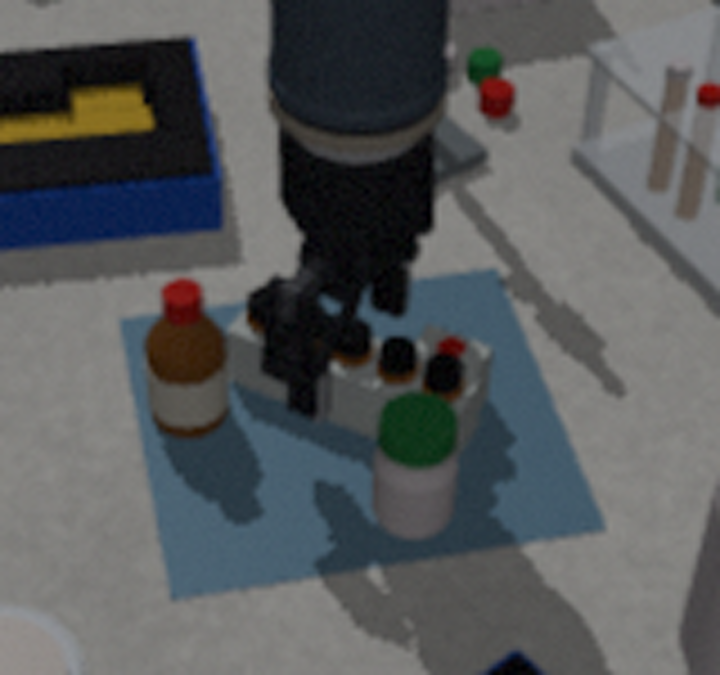

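Call:
drive_tool(plan=[{"dx": 0,"dy": 0,"dz": -0.001,"rx": 0,"ry": 0,"rz": 0},{"dx": 0,"dy": 0,"dz": -0.001,"rx": 0,"ry": 0,"rz": 0},{"dx": 0,"dy": 0,"dz": -0.001,"rx": 0,"ry": 0,"rz": 0},{"dx": 0,"dy": 0,"dz": -0.001,"rx": 0,"ry": 0,"rz": 0},{"dx": 0,"dy": 0,"dz": -0.001,"rx": 0,"ry": 0,"rz": 0},{"dx": 0,"dy": 0,"dz": -0.001,"rx": 0,"ry": 0,"rz": 0},{"dx": 0,"dy": 0,"dz": -0.001,"rx": 0,"ry": 0,"rz": 0}], jaw=1, grip_force=70)

```text
clock: 19.35
ee_pos: [582.0, 28.2, -14.5]
orientation: [[0.002, -0.589, 0.808], [0.001, 0.808, 0.589], [-1.0, -0.001, 0.002]]
contact_force: [-0.3, 0.6, 5.4]
gripper_width: 34.3
```

```bash
python3 - <<'E'
from h import *
d=grab('wrist','w19'); s=bot.sense(); print(s['ee_pos'],s['orientation'],s['contact_force'],s['gripper_width'],s['clock'])
E
```

```text
[582.01509674  28.17465488 -14.45390188] [[ 1.91630159e-03 -5.88874727e-01  8.08222051e-01]
 [ 6.70047480e-04  8.08224109e-01  5.88874639e-01]
 [-9.99997939e-01 -5.86914257e-04  1.94337517e-03]] [-1.50976798  0.66095421  6.1106894 ] 34.86149393854978 19.4
```

View pics/w19.png

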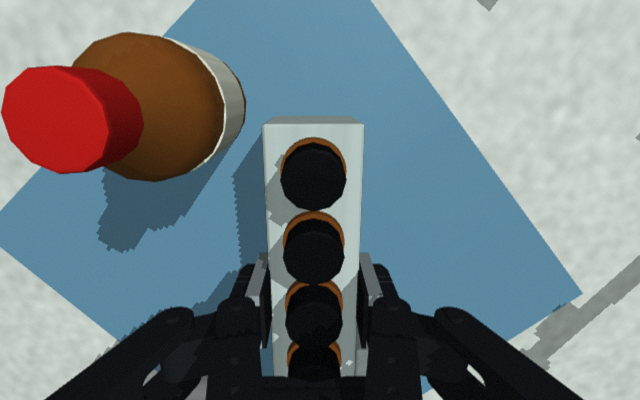

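Call:
drive_tool(plan=[{"dx": -0.01,"dy": 0,"dz": 0,"rx": 0,"ry": 0,"rz": 0},{"dx": -0.03,"dy": 0,"dz": 0,"rx": 0,"ry": 0,"rz": 0},{"dx": -0.06,"dy": 0,"dz": 0,"rx": 0,"ry": 0,"rz": 0},{"dx": -0.09,"dy": 0,"dz": 0,"rx": 0,"ry": 0,"rz": 0},{"dx": -0.12,"dy": 0,"dz": 0,"rx": 0,"ry": 0,"rz": 0},{"dx": -0.14,"dy": 0,"dz": 0,"rx": 0,"ry": 0,"rz": 0},{"dx": -0.15,"dy": 0,"dz": 0,"rx": 0,"ry": 0,"rz": 0}])

```text
clock: 20.1
ee_pos: [582.4, 28.1, 137.8]
orientation: [[0.004, -0.589, 0.808], [0.001, 0.808, 0.589], [-1.0, -0.002, 0.004]]
contact_force: [-0.0, -0.8, -1.6]
gripper_width: 34.7
```

```bash
python3 - <<'E'
from h import *
d=grab('wrist','w20'); s=bot.sense(); print(s['ee_pos'],s['orientation'],s['contact_force'],s['gripper_width'],s['clock'])
E
```

```text
[582.66622798  28.09936502 138.3270968 ] [[ 0.00511844 -0.58884314  0.80823113]
 [ 0.00117931  0.80824471  0.58884557]
 [-0.99998621 -0.00206082  0.00483138]] [ 0.30560567 -0.14879466 -1.30649513] 34.55019754717818 20.15
```

View pics/w20.png

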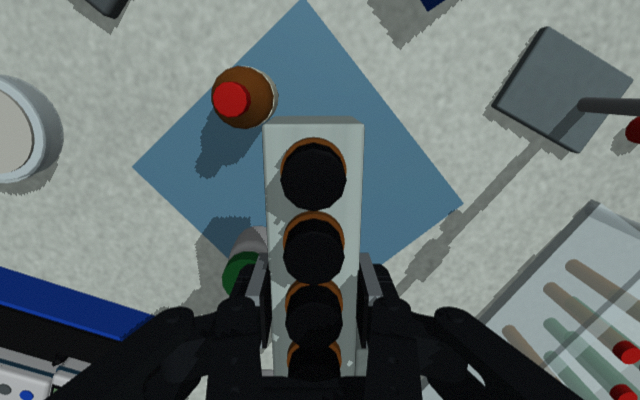

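Call:
drive_tool(plan=[{"dx": 0,"dy": 0.02,"dz": 0.006,"rx": -3,"ry": 0.1,"rz": 0.1},{"dx": 0,"dy": 0.06,"dz": 0.018,"rx": -8,"ry": 0.3,"rz": 0.1},{"dx": 0,"dy": 0.1,"dz": 0.03,"rx": -14,"ry": 0.3,"rz": 0.1},{"dx": 0,"dy": 0.14,"dz": 0.043,"rx": -20,"ry": 0.3,"rz": 0.1},{"dx": 0,"dy": 0.18,"dz": 0.056,"rx": -26,"ry": 0.3,"rz": 0.1},{"dx": 0,"dy": 0.22,"dz": 0.068,"rx": -32,"ry": 0.3,"rz": 0.1},{"dx": 0,"dy": 0.255,"dz": 0.079,"rx": -38,"ry": 0.3,"rz": 0.1},{"dx": 0,"dy": 0.272,"dz": 0.084,"rx": -38,"ry": 0.3,"rz": 0.1}])

```text
clock: 20.95
ee_pos: [487.2, 301.9, 136.8]
orientation: [[-0.002, -0.964, 0.265], [-0.001, 0.265, 0.964], [-1.0, 0.002, -0.002]]
contact_force: [-0.0, -0.9, -3.0]
gripper_width: 34.5
```

Call:
drive_tool(plan=[{"dx": 0.02,"dy": 0,"dz": 0,"rx": 0,"ry": 0,"rz": 0},{"dx": 0.04,"dy": 0,"dz": 0,"rx": 0,"ry": 0,"rz": 0},{"dx": 0.05,"dy": 0,"dz": 0,"rx": 0,"ry": 0,"rz": 0},{"dx": 0.05,"dy": 0,"dz": 0,"rx": 0,"ry": 0,"rz": 0}])

```text
clock: 21.35
ee_pos: [485.6, 301.2, 84.8]
orientation: [[-0.006, -0.964, 0.264], [-0.003, 0.264, 0.964], [-1.0, 0.004, -0.005]]
contact_force: [0.5, -0.6, -2.1]
gripper_width: 35.0
```

```bash
python3 - <<'E'
from h import *
d=load('w20')
d=grab('wrist','w21'); s=bot.sense(); print(s['ee_pos'],s['orientation'],s['contact_force'],s['gripper_width'],s['clock'],s['joints'])
print('yaz',np.degrees(np.arctan2(s['orientation'][1,1],s['orientation'][0,1])))
d=grab('side','side9');crop('side9',190,80,310,200,5,'s9c')
E
```

```text
[486.43190368 301.45041926  86.0263941 ] [[-0.00388261 -0.96432316  0.26469939]
 [-0.0023853   0.26470956  0.96432523]
 [-0.99998962  0.00311271 -0.00332796]] [-0.58024837 -0.30775221 -1.45723697] 34.54979601126976 21.4 [-40.38561321  31.62607249   5.97316347 105.89640236  -4.61668602
  42.97040679  42.75178688]
yaz 164.65022815393448
```

View pics/w21.png

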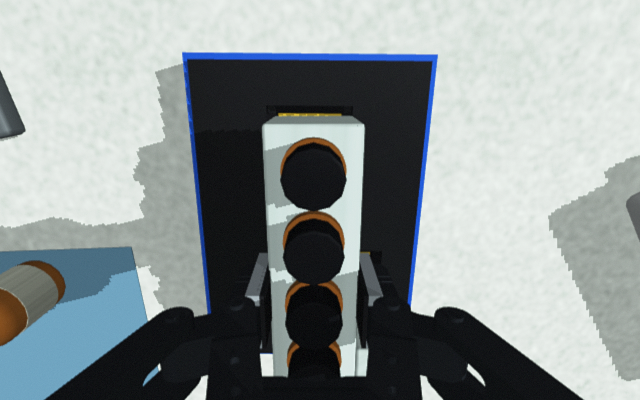

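View pics/s9c.png

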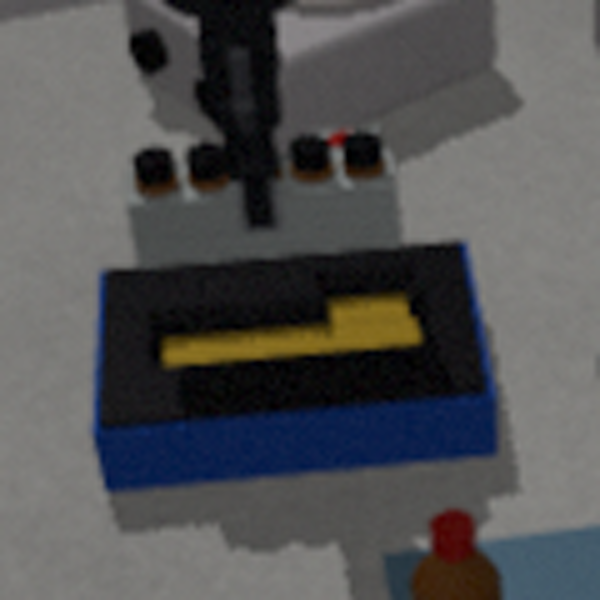

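```bash
python3 - <<'E'
from h import *
crop('w21',170,40,450,180,2.8,'w21c')
E
```

```text
(no output)
```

View pics/w21c.png

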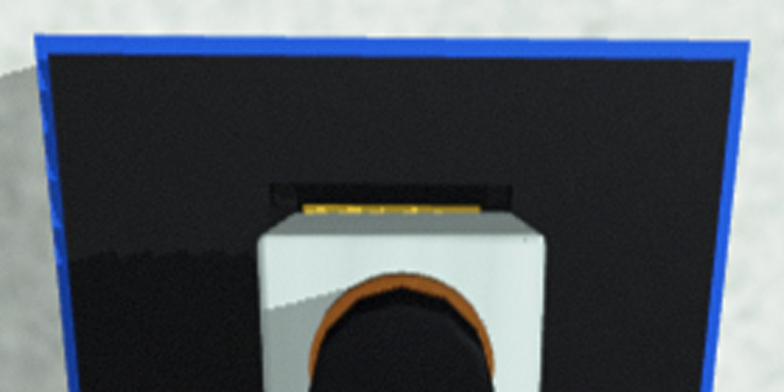

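```bash
python3 - <<'E'
from h import *
d=load('w21');s=bot.sense();t=s['ee_pos'];Q=s['orientation'][:2,1:]
z0=t[2]+14.5
for n,u,v,z in [('TL',182.1,52.5,45),('TR',437.9,55,45),('mL',266.4,105.4,45),('mR',352.9,106.4,45),('cL',262.1,124.3,z0+40),('cR',365,124.3,z0+40),('bL',277,116,z0),('bR',352,116,z0),('sL',205,300,45),('sR',411,300,45)]:
    w=unproj(d,u,v,z); print(n,w.round(1),((w-t[:2])@Q).round(1))
E
```

```text
TL [370.9 254.9] [ 99.6 -75.9]
TR [411.  395.9] [98.3 70.6]
mL [411.6 292.7] [ 70.4 -28.7]
mR [425.8 342.4] [69.9 23. ]
cL [417.1 303. ] [ 67.9 -17.3]
cR [426.2 336.4] [67.9 17.3]
bL [417.2 303.8] [ 68.  -16.5]
bR [426. 336.] [68.  16.9]
sL [528.1 209.4] [-64.  -78.1]
sR [566.4 351.5] [-63.3  69.1]
```

Call:
drive_tool(plan=[{"dx": 0.01,"dy": -0.003,"dz": -0.002,"rx": 0.6,"ry": -0.2,"rz": -0.2},{"dx": 0.025,"dy": -0.006,"dz": -0.0038,"rx": 0.6,"ry": -0.2,"rz": -0.2},{"dx": 0.04,"dy": -0.006,"dz": -0.0038,"rx": 0.6,"ry": -0.2,"rz": -0.2},{"dx": 0.049,"dy": -0.006,"dz": -0.0038,"rx": 0.6,"ry": -0.2,"rz": -0.2},{"dx": 0.049,"dy": -0.006,"dz": -0.0038,"rx": 0.6,"ry": -0.2,"rz": -0.2}])

```text
clock: 21.95
ee_pos: [491.3, 295.8, 36.9]
orientation: [[0.001, -0.961, 0.275], [0.0, 0.275, 0.961], [-1.0, -0.001, 0.0]]
contact_force: [-0.4, -1.0, -1.9]
gripper_width: 34.3
```

```bash
python3 - <<'E'
from h import *
d=grab('wrist','w22'); s=bot.sense(); print(s['ee_pos'],s['orientation'],s['contact_force'],s['clock'])
crop('w22',130,20,490,320,2.2,'w22c')
d=grab('side','side10');crop('side10',190,80,310,200,5,'s10c')
E
```

```text
[491.69696049 296.14603977  37.61415065] [[ 1.39892090e-03 -9.61324931e-01  2.75413181e-01]
 [ 6.43384781e-04  2.75414258e-01  9.61325425e-01]
 [-9.99998815e-01 -1.16762158e-03  1.00378459e-03]] [ 0.17536765  0.94233488 -2.7927897 ] 22.0
```

View pics/w22c.png

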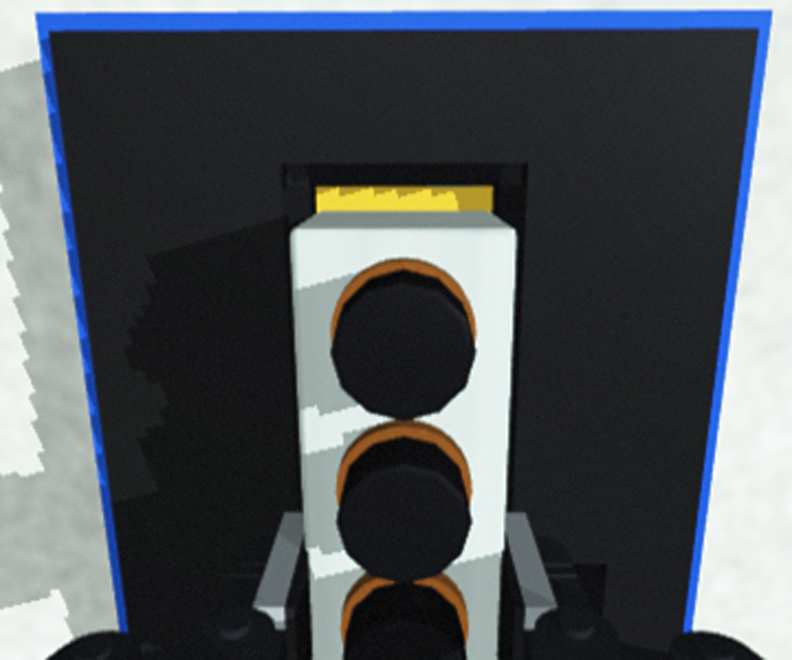

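View pics/s10c.png

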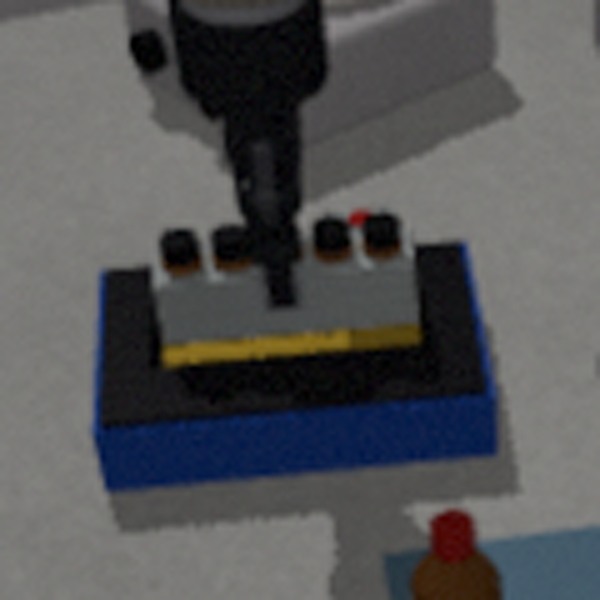

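```bash
python3 - <<'E'
from h import *
d=load('w22');s=bot.sense();t=s['ee_pos'];Q=s['orientation'][:2,1:]
z0=t[2]+14.5
for n,x,y,z in [('TL',36,14,45),('TR',772,11,45),('mL',283,163,45),('mR',527,163,45),('cL',291,230,z0+40),('cR',517,230,z0+40),('bL',316,212,z0),('sL',127,620,45),('sR',688,620,45),('pocket',607,563,45)]:
    w=unproj(d,130+x/2.2-.3,20+y/2.2-.3,z); print(n,w.round(1),((w-t[:2])@Q).round(1))
E
```

```text
TL [371.3 255.2] [104.7 -72.9]
TR [410.8 395. ] [105.2  72.4]
mL [411.4 293. ] [ 76.6 -25.5]
mR [425.4 342. ] [76.6 25.5]
cL [422.5 298.2] [ 67.3 -17.5]
cR [432.  331.5] [67.3 17.2]
bL [422.5 297.6] [ 67.2 -18.1]
sL [505.2 219.5] [-33.9 -70.4]
sR [544.3 356. ] [-33.9  71.6]
pocket [522.6 339.5] [-17.6  49.8]
```

Call:
drive_tool(plan=[{"dx": 0.004,"dy": 0.001,"dz": 0,"rx": -0.1,"ry": 0,"rz": 0},{"dx": 0.008,"dy": 0.001,"dz": 0,"rx": -0.1,"ry": 0,"rz": 0},{"dx": 0.012,"dy": 0.001,"dz": 0,"rx": -0.1,"ry": 0,"rz": 0},{"dx": 0.015,"dy": 0.001,"dz": 0,"rx": -0.1,"ry": 0,"rz": 0},{"dx": 0.018,"dy": 0.001,"dz": 0,"rx": -0.1,"ry": 0,"rz": 0},{"dx": 0.02,"dy": 0.001,"dz": 0,"rx": -0.1,"ry": 0,"rz": 0},{"dx": 0.021,"dy": 0.001,"dz": 0,"rx": -0.1,"ry": 0,"rz": 0}])

```text
clock: 22.75
ee_pos: [491.0, 296.6, 16.8]
orientation: [[0.002, -0.962, 0.274], [0.001, 0.274, 0.962], [-1.0, -0.002, 0.001]]
contact_force: [0.5, 0.6, -2.7]
gripper_width: 34.5
```

```bash
python3 - <<'E'
from h import *
d=grab('wrist','w23'); s=bot.sense(); print(s['ee_pos'],s['orientation'],s['contact_force'],s['ft_torque'],s['clock'])
d=grab('side','side11');crop('side11',190,80,310,200,5,'s11c')
E
```

```text
[490.99914685 296.69793709  16.85536531] [[ 0.0019101  -0.9618453   0.27358722]
 [ 0.00104533  0.27358949  0.96184598]
 [-0.99999763 -0.00155123  0.00152802]] [-0.6423253  -1.2459761  -1.53044244] [-0.02792756  0.046058   -0.02558963] 22.8
```

View pics/w23.png

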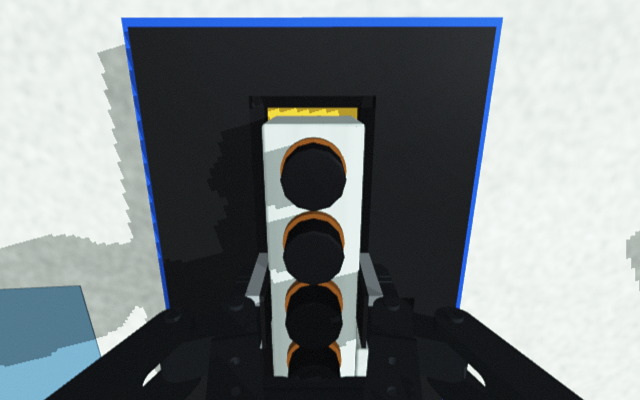

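View pics/s11c.png

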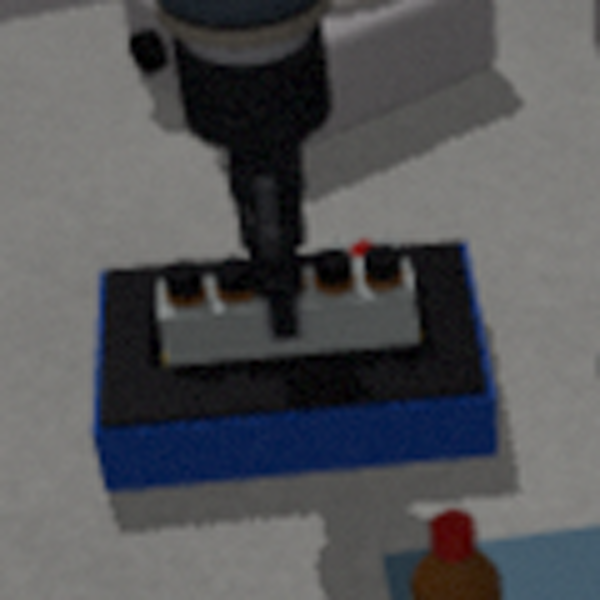

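Call:
drive_tool(plan=[{"dx": 0.001,"dy": 0,"dz": 0,"rx": 0,"ry": 0,"rz": 0},{"dx": 0.002,"dy": 0,"dz": 0,"rx": 0,"ry": 0,"rz": 0},{"dx": 0.003,"dy": 0,"dz": 0,"rx": 0,"ry": 0,"rz": 0},{"dx": 0.004,"dy": 0,"dz": 0,"rx": 0,"ry": 0,"rz": 0},{"dx": 0.004,"dy": 0,"dz": 0,"rx": 0,"ry": 0,"rz": 0}])

```text
clock: 23.35
ee_pos: [491.1, 296.7, 13.2]
orientation: [[0.002, -0.962, 0.274], [0.001, 0.274, 0.962], [-1.0, -0.002, 0.002]]
contact_force: [-0.5, -0.3, 3.1]
gripper_width: 34.5
```

Call:
drive_tool(plan=[{"dx": 0.001,"dy": 0,"dz": 0,"rx": 0,"ry": 0,"rz": 0},{"dx": 0.002,"dy": 0,"dz": 0,"rx": 0,"ry": 0,"rz": 0},{"dx": 0.002,"dy": 0,"dz": 0,"rx": 0,"ry": 0,"rz": 0}])

```text
clock: 23.65
ee_pos: [491.2, 296.7, 11.4]
orientation: [[0.002, -0.962, 0.274], [0.001, 0.274, 0.962], [-1.0, -0.002, 0.002]]
contact_force: [-1.1, -1.2, 3.7]
gripper_width: 35.0
```

Call:
drive_tool(plan=[{"dx": 0.001,"dy": 0,"dz": 0,"rx": 0,"ry": 0,"rz": 0},{"dx": 0.002,"dy": 0,"dz": 0,"rx": 0,"ry": 0,"rz": 0},{"dx": 0.003,"dy": 0,"dz": 0,"rx": 0,"ry": 0,"rz": 0}])

```text
clock: 23.95
ee_pos: [491.2, 296.8, 8.7]
orientation: [[0.002, -0.962, 0.274], [0.001, 0.274, 0.962], [-1.0, -0.002, 0.002]]
contact_force: [-2.5, -1.5, 8.7]
gripper_width: 34.9
```

Call:
drive_tool(plan=[{"dx": -0.0005,"dy": 0,"dz": 0,"rx": 0,"ry": 0,"rz": 0},{"dx": -0.0005,"dy": 0,"dz": 0,"rx": 0,"ry": 0,"rz": 0},{"dx": -0.0005,"dy": 0,"dz": 0,"rx": 0,"ry": 0,"rz": 0},{"dx": -0.0005,"dy": 0,"dz": 0,"rx": 0,"ry": 0,"rz": 0},{"dx": -0.01,"dy": 0,"dz": 0,"rx": 0,"ry": 0,"rz": 0},{"dx": -0.03,"dy": 0,"dz": 0,"rx": 0,"ry": 0,"rz": 0},{"dx": -0.06,"dy": 0,"dz": 0,"rx": 0,"ry": 0,"rz": 0},{"dx": -0.09,"dy": 0,"dz": 0,"rx": 0,"ry": 0,"rz": 0}], jaw=0)

```text
clock: 24.75
ee_pos: [491.2, 297.2, 101.1]
orientation: [[0.004, -0.962, 0.273], [0.003, 0.273, 0.962], [-1.0, -0.003, 0.004]]
contact_force: [0.5, -0.4, 0.2]
gripper_width: 85.4
```

```bash
python3 - <<'E'
from h import *
d=grab('wrist','w24'); s=bot.sense(); print(s['ee_pos'],s['contact_force'],s['gripper_width'],s['clock'])
E
```

```text
[493.54365697 298.49163763 106.02927498] [2.45284425 0.80385892 3.87877333] 85.403534502326 24.8
```

View pics/w24.png

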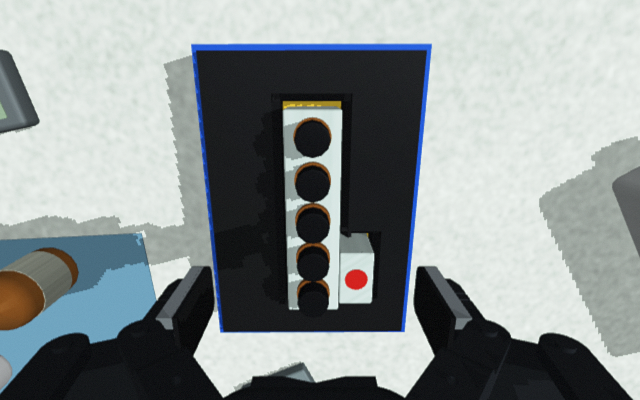

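Call:
drive_tool(plan=[{"dx": 0,"dy": 0,"dz": -0.002,"rx": 0,"ry": 0,"rz": 0},{"dx": 0,"dy": 0,"dz": -0.002,"rx": 0,"ry": 0,"rz": 0},{"dx": 0,"dy": 0,"dz": -0.002,"rx": 0,"ry": 0,"rz": 0},{"dx": 0,"dy": 0,"dz": -0.002,"rx": 0,"ry": 0,"rz": 0},{"dx": 0.02,"dy": 0,"dz": -0.002,"rx": 0,"ry": 0,"rz": 0},{"dx": 0.04,"dy": 0,"dz": -0.002,"rx": 0,"ry": 0,"rz": 0},{"dx": 0.052,"dy": 0,"dz": -0.002,"rx": 0,"ry": 0,"rz": 0},{"dx": 0.055,"dy": 0,"dz": -0.002,"rx": 0,"ry": 0,"rz": 0}], jaw=1)

```text
clock: 25.6
ee_pos: [492.5, 296.3, 49.2]
orientation: [[0.006, -0.962, 0.274], [0.005, 0.274, 0.962], [-1.0, -0.005, 0.006]]
contact_force: [0.3, -0.0, -0.7]
gripper_width: -0.4
```

Call:
drive_tool(plan=[{"dx": 0.001,"dy": 0,"dz": 0,"rx": 0,"ry": 0,"rz": 0},{"dx": 0.002,"dy": 0,"dz": 0,"rx": 0,"ry": 0,"rz": 0},{"dx": 0.003,"dy": 0,"dz": 0,"rx": 0,"ry": 0,"rz": 0},{"dx": 0.003,"dy": 0,"dz": 0,"rx": 0,"ry": 0,"rz": 0}])

```text
clock: 26.0
ee_pos: [492.7, 296.5, 46.6]
orientation: [[0.007, -0.962, 0.274], [0.005, 0.274, 0.962], [-1.0, -0.005, 0.007]]
contact_force: [0.0, -0.6, -0.4]
gripper_width: 0.1
```

Call:
drive_tool(plan=[{"dx": 0.001,"dy": 0,"dz": 0,"rx": 0,"ry": 0,"rz": 0},{"dx": 0.002,"dy": 0,"dz": 0,"rx": 0,"ry": 0,"rz": 0},{"dx": 0.003,"dy": 0,"dz": 0,"rx": 0,"ry": 0,"rz": 0},{"dx": 0.003,"dy": 0,"dz": 0,"rx": 0,"ry": 0,"rz": 0}])

```text
clock: 26.4
ee_pos: [492.9, 296.6, 44.4]
orientation: [[0.008, -0.962, 0.274], [0.006, 0.274, 0.962], [-1.0, -0.006, 0.008]]
contact_force: [-2.7, -0.7, 7.8]
gripper_width: -0.1
```

Call:
drive_tool(plan=[{"dx": 0.001,"dy": 0,"dz": 0,"rx": 0,"ry": 0,"rz": 0},{"dx": 0.002,"dy": 0,"dz": 0,"rx": 0,"ry": 0,"rz": 0},{"dx": 0.002,"dy": 0,"dz": 0,"rx": 0,"ry": 0,"rz": 0}])

```text
clock: 26.7
ee_pos: [492.9, 296.7, 44.3]
orientation: [[0.008, -0.962, 0.274], [0.007, 0.274, 0.962], [-1.0, -0.006, 0.009]]
contact_force: [-6.2, -4.0, 20.7]
gripper_width: 0.1
```

Call:
drive_tool(plan=[{"dx": 0.001,"dy": 0,"dz": 0,"rx": 0,"ry": 0,"rz": 0},{"dx": 0.002,"dy": 0,"dz": 0,"rx": 0,"ry": 0,"rz": 0},{"dx": 0.002,"dy": 0,"dz": 0,"rx": 0,"ry": 0,"rz": 0}])

```text
clock: 27.0
ee_pos: [493.0, 296.7, 44.3]
orientation: [[0.009, -0.962, 0.274], [0.008, 0.274, 0.962], [-1.0, -0.007, 0.01]]
contact_force: [-6.8, -3.4, 22.3]
gripper_width: 0.0
```

Call:
drive_tool(plan=[{"dx": -0.002,"dy": 0,"dz": 0,"rx": 0,"ry": 0,"rz": 0},{"dx": -0.006,"dy": 0,"dz": 0,"rx": 0,"ry": 0,"rz": 0},{"dx": -0.03,"dy": 0,"dz": 0,"rx": 0,"ry": 0,"rz": 0},{"dx": -0.06,"dy": 0,"dz": 0,"rx": 0,"ry": 0,"rz": 0},{"dx": -0.1,"dy": 0,"dz": 0,"rx": 0,"ry": 0,"rz": 0},{"dx": -0.12,"dy": 0,"dz": 0,"rx": 0,"ry": 0,"rz": 0},{"dx": -0.12,"dy": 0,"dz": 0,"rx": 0,"ry": 0,"rz": 0}], jaw=0)

```text
clock: 27.7
ee_pos: [493.6, 296.7, 167.5]
orientation: [[0.014, -0.962, 0.274], [0.011, 0.275, 0.962], [-1.0, -0.01, 0.014]]
contact_force: [0.2, 0.4, -0.5]
gripper_width: 85.4
```

```bash
python3 - <<'E'
from h import *
d=grab('wrist','w25'); s=bot.sense(); print(s['ee_pos'],s['contact_force'],s['gripper_width'],s['clock'])
P=cloud(d)
c=np.array([493.0,296.5]);a=np.radians(-15.9);ex=np.array([np.cos(a),np.sin(a)]);ey=np.array([-ex[1],ex[0]])
x=(P[...,:2]-c)@ex;y=(P[...,:2]-c)@ey;z=P[...,2]
for nm,m in [('foam-x',(np.abs(x+95)<6)&(np.abs(y)<60)),('foam+x',(np.abs(x-95)<6)&(np.abs(y)<60)),('foam y+',(np.abs(x+30)<30)&(np.abs(y-58)<8)),('foam y-',(np.abs(x)<60)&(np.abs(y+58)<8)),('lug',(np.abs(x-45)<12)&(np.abs(y-32)<6)),('bar-',(np.abs(x+66)<2)&(np.abs(y)<12)),('barside+',(np.abs(x)<60)&(np.abs(y-14)<2)),('barside-',(np.abs(x)<60)&(np.abs(y+14)<2))]+[('cap%d'%k,(np.hypot(x-k,y)<7)) for k in (-54,-27,0,27,54)]:
    q=z[m&(z>20)&(z<100)]; print(nm,len(q),np.percentile(q,[10,50,90]).round(1) if len(q) else '')
E
```

```text
[492.64001286 296.22887696 165.63809335] [ 0.00767077  0.68232186 -0.41759053] 85.29890460530986 27.75
foam-x 2394 [43.  44.  44.9]
foam+x 1334 [43.2 44.  44.9]
foam y+ 1295 [43.  43.9 44.8]
foam y- 2390 [43.2 44.1 44.9]
lug 338 [59.4 60.3 61.2]
bar- 181 [59.1 60.  61. ]
barside+ 656 [59.  60.  60.9]
barside- 660 [59.2 60.  60.9]
cap-54 278 [76.  76.9 77.7]
cap-27 256 [76.1 77.  77.9]
cap0 234 [76.1 76.9 77.8]
cap27 209 [76.1 76.9 77.8]
cap54 191 [76.1 76.9 77.8]
```

View pics/w25.png

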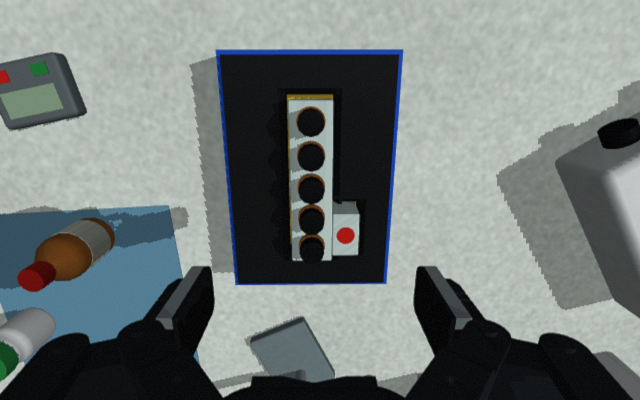

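```bash
python3 - <<'E'
from h import *
d=grab('side','sideF')
P0=cloud(load('side0'));P=cloud(d)
c=np.array([483.1,-283.9]);a=np.radians(14.3);ex=np.array([np.cos(a),np.sin(a)]);ey=np.array([-ex[1],ex[0]])
x=(P[...,:2]-c)@ex;y=(P[...,:2]-c)@ey;z=P[...,2]
for nm,m in [('head',(np.abs(x-65)<10)&(np.abs(y)<22)),('grip end',(np.abs(x+60)<12)&(np.abs(y)<12)),('foam',(np.abs(x)<80)&(np.abs(y+60)<8))]:
    q=z[m&(z>20)]; print(nm,len(q),np.percentile(q,[10,50,90]).round(1))
q=(z>53)&(np.abs(x)<90)&(np.abs(y)<35);r=cv2.minAreaRect(P[q][:,:2].astype(np.float32));print(r)
E
```

```text
head 217 [60.1 61.9 63.3]
grip end 174 [59.9 61.4 62.6]
foam 797 [43.8 45.2 46.6]
((483.115966796875, -284.9379577636719), (160.0294189453125, 62.31804656982422), 14.426570892333984)
```

View pics/sideF.png

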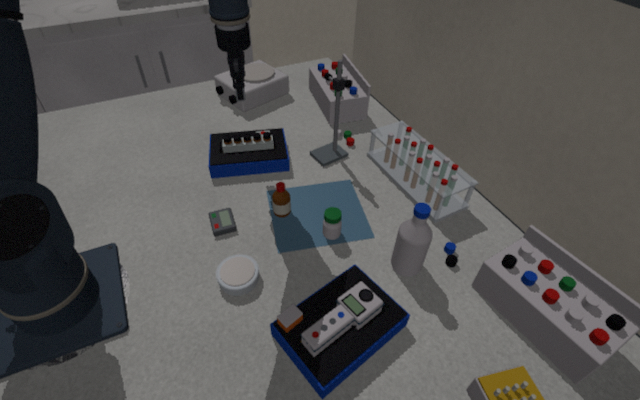

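Both parts are home, and the bottles at (282,200), (333,222), (412,240) and the cuvette box at (290,320) stand where they did at the start.

```bash
python3 -c "
from plant import bot
print(bot.job_done())"
```

```text
the job is handed in; nothing more can be done
None
```

Both parts are packed and the job is handed in. I moved the photometer off the carrier's tray and into its own cutout. Then I lifted the carrier out from between the bottles and set it in its cutout. I pressed each home from above with the closed fingers and let go, finishing at about 28 s of the 72 s allowed.

**Last checks:**
- **Photometer:** it stands about 16.4 mm proud of the foam (16 is home), is level, and lies about 1 mm and 0.1° off the tray as measured.
- **Carrier:** its bar stands 16.0 mm proud at the ends and along both sides, and all five caps are level to 0.1 mm. I judged its centring only by eye in the last picture, where it sits within the cutout. Before release it measured within about 1 mm.
- **Forces:** the highest readings I saw were about 40 N on the photometer and 23 N on the carrier. The photometer's press read 39 N down plus some sideways force; I took the 40 N body limit not to apply to the fingertips. I only read force at the end of each move, so a brief peak could have been missed.
- **Surroundings:** the gripper is open and clear of everything. The bottles, jar and cuvette box look unmoved in the last side picture; I checked this by eye only.

**What failed or disagreed:**
- The first grasp of the photometer closed on air above it. Seen in the cameras, the real fingertips are about 35 to 37 mm higher than the reported tool point. I worked with that offset from then on.
- Pressing the photometer while still gripping it stalled at about 30 N, probably because the fingertips met the foam. I released it and pressed from the top instead.
- The wrist and side cameras disagreed by 2 to 3 mm on where the photometer tray was. I corrected for this from close-up wrist pictures.

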